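Grease the bench mincer: couple the push gun onto the tilted nipple and hold the stroke

TASK

Grease the gear case of the bench mincer: flip the red dust cap right back off the brass grease nipple on its sloping front, take the blue push-type grease gun out of its stand, and press its coupler squarely, in line with the tilted nipple, onto the nipple until it snaps on. Then keep pushing so that the gun's sprung nozzle is held more than half way in, and finish like that, with the gun still gripped, coupled and pressed: do not let go. Do not push the mug, order pad, ramekin or insert pan out of their places.

Things in the scene. Friction and masses are not known exactly. Their poses are not given: they have to be found in the camera images.
- mincer: Bench mincer, fixed: steel housing 170 (x) x 200 (y) mm, 127 mm high, origin under its middle at table height. Its front (-x, towards the robot) is upright to 75 mm, then slopes back at 30 degrees to the horizontal up to the flat top. The mincing head (barrel, ring nut, open feed neck up to 150 mm high) sticks out of its left side (+y) to y = 222 mm. Only its position and yaw vary.
- nipple: Brass grease nipple on the middle of the slope, fixed. Origin at its foot on the slope; z along its axis, which leans 30 degrees from vertical towards the mincer's front; y is the mincer's y. Hexagon foot 17 mm across, 5 mm high; neck 7 mm thick; ball head 11 mm in diameter centred 20 mm up the axis. The red dust cap covers it at the start.
- nipple_top (a point): Top of the nipple's ball head, 25.5 mm above the foot along the nipple's axis.
- dust_cap (a joint): Hinge angle of the red dust cap in rad: 0 closed over the nipple, grows as it is flipped back up the slope (away from the robot), stop at 2.0. A stiff hinge (0.03 N m) keeps it where it is left; from about 1.5 on it is clear of the gun. The cap is a cup 40 mm in diameter and 28 mm deep.
- cap_knob (a point): Centre of the round knob, 15 mm in diameter, on top of the dust cap (can be pinched from above, across the mincer's y); its centre is 15 mm above the cap's top.
- cap_hinge (a point): Middle of the dust cap's hinge axis, which runs along the mincer's y, uphill of the nipple; the knob moves round it at 51 mm.
- gun_stand: Stand of the grease gun, fixed to the table: grey foot 110 x 110 x 10 mm, two posts and a steel ring 51 mm outside, 44 mm inside, its upper rim 125 mm above the table. Origin under the middle of the foot.
- grease_gun: Push-type grease gun, 170 mm long, about 0.4 kg, hangs nozzle down in the ring by its shoulder; lift it 115 mm to free it. Origin on its axis at the shoulder's underside, z along the axis to the end cap. Shoulder dia 50 mm from z = 0 to 6 mm, round black grip dia 30 to 46 mm, end cap dia 29 to 58 mm; blue barrel dia 38 down to -53, cone to -62, then sprung nozzle and coupler, mouth at -110 mm.
- gun_grip (a point): On the gun's axis in the middle of the grip, 25 mm above the gun's origin: with the TCP here and the tool along the gun, the fingertips just reach the shoulder and push on it.
- coupler_seat (a point): Inner seat of the coupler on the gun's axis, 92 mm below the gun's origin at rest; lies on nipple_top when the coupler is home. The coupler is 26 mm in diameter; its bell mouth, 21 mm wide, is 18 mm below the seat. Four sprung jaws snap over the ball head in the last 10 mm (about 5 to 8 N).
- nozzle (a joint): How far the nozzle is pushed into the gun, in m: 0 out, stop at 0.016. Its spring takes about 9 N to start moving and 17 N at the stop; it springs back when not pressed.
- mug: Blue and white mug, 78 mm wide, 92 mm high, bystander; origin under its middle.
- order_pad: Order pad 135 x 68 x 10 mm lying flat, bystander; origin under its middle.
- ramekin: White ramekin 69 mm wide, 42 mm high, bystander; origin under its middle.
- insert_pan: Empty steel insert pan 119 x 181 x 65 mm, bystander; origin under its middle.
Not all that is in view belongs to the job. What is shaped like the gun_stand but green is not meant.

How it is judged:
On the way, in this order (a step that is already met when the one before it is completed fails the run):
1. the dust cap is flipped back clear of the nipple (value of joint dust_cap above 1.4 rad), for 0.2 s.
2. the coupler is snapped home on the nipple, in line with it (distance between coupler_seat and nipple_top below 0.003 m and angle between the z axis of grease_gun and the z axis of nipple, either way round below 0.15 rad), for 0.2 s.
At the end, for the whole second after the job is handed in: Through the last second: cap beyond 1.4 rad; coupler seat within 3 mm of the nipple's top, gun in line with the nipple within 0.15 rad; nozzle held in more than 8 mm of 16, over 8 N on the nipple; fingers still gripping the gun, clear of its stand and still (all of step 2 and value of joint dust_cap above 1.4 rad and value of joint nozzle above 0.008 m and contact force between grease_gun and nipple above 8 N and contact force between the fingers and grease_gun above 3 N and contact force between grease_gun and gun_stand below 0.3 N and linear speed of grease_gun below 0.02 m/s); the arm keeps its last pose, push and grip.
It fails at once if a bystander (mug, order pad, ramekin, insert pan) is pushed more than 3 cm from its place (distance of any of mug, order_pad, ramekin, insert_pan from where it was at the start of the episode above 0.03 m).
It also fails if it takes over 51 s, if anything falls off the work surface, if the arm or the gripper's body presses on something with over 40 N, if the wrist force passes 120 N, or if a joint passes its speed limit or range.

ROBOT

A 6-joint arm with a two-finger parallel gripper is mounted at the origin on a cart in front of the work surface, level with it; the furniture and walls round the work are solid. World frame = base frame: x ahead of the robot, y to its left, z up, the work surface at z = 0. Lengths are in m, angles in rad, forces in N, time in s.
With the tool pointing down it reaches from about 0.3 to 0.875 m from the base axis. Payload 6.4 kg.
Tool frame: the origin (TCP) lies between the finger pads, 19 mm behind the fingertips; this is the grasp point; z points along the fingers, y is the direction in which the jaws open and shut (so a half turn about z gives the same grasp; the last joint's range is limited). The gripper opens to 85 mm and grips with 20 to 120 N. Pads are 22 mm wide; open, the fingers measure 114 mm over their backs; the gripper's body (76 mm by 85 mm) begins 54 mm behind the grasp point. The pads swing forward as they close: fully open they stand 13 mm farther back than shut.
Start: joints at [-1.535, 0.181, 1.607, -0, 1.354, -0.206], TCP at [0.138, -0.558, 0.25] pointing down, gripper open.
Joint ranges: [-2.99, 2.99], [-0.89, 2.07], [0.3, 2.58], [-1.14, 4.28], [0, 2.63], [-3.12, 3.12]. Speed limits (rad/s): [2.57, 2.57, 3.01, 3.14, 3.14, 3.14].

INTERFACE

Orientations are given as a unit quaternion [w, x, y, z].
In Python, from bench import ctrl gives the robot as it stands. The module is installed in compiled form; this text tells all that it offers.
- The arm moves only by the tool drive_tool, never from a script. Its argument "deltas" is a list of rows, each an object with "slide": the shift along the tool's x, y, z as a fraction of full scale, a list of three; "delta_rot": the turn, a rotation vector about the tool's x, y, z as a fraction of full scale, a list of three; "hand": the opening, from 0 (shut) to 1 (fully open). In form: [{"slide": [tx, ty, tz], "delta_rot": [wx, wy, wz], "hand": hand}, ...]. A call has exactly 5 rows; each row shifts and turns the commanded pose from where the row before left it, along the tool's axes as they then stand; what a row does not reach is not made up. Full scale, the value 1, is 50 mm for a shift and 180 degrees for a turn. A row lasts 1/8 s, in which the tool goes at most 62.5 mm and 10.7 degrees, less where a joint would pass 70% of its speed; a pose out of reach is approached as far as the arm can. A call with a number of a shift or a turn outside -1 to 1 is refused whole. A call with a gripper value outside its range is refused whole. The fingers move at their own pace and stop on an object; the grip force is fixed at half the most. Time passes only in rows, so rows that do not move let the fingers close, or fill a call up. It gives the time, the measured TCP pose, the force and the opening at its end, in the units of the state.
- ctrl.get_obs(): the state, without advancing time (a new reading comes with each control period).
- ctrl.camera(name): name is "scene" or "top" or "wrist"; returns a dict with "frame" (420x560x3 uint8, red, green, blue), "mtx" (3x3 intrinsics, pixels), "R" (3x3) and "t" (3): a world point X has camera coordinates R X + t. Camera axes: x right, y down, z forward; pixel columns grow to the right and rows downward; lengths in m; the calibration is good to about 2 mm. A picture is of the moment at which its call begins. There is no depth.
- ctrl.hand_in(): hands the job in, once; it reports no verdict.
The state is a dict: "time_s": time; "q": joint angles; "dq": joint speeds; "joint_efforts": joint torques, N m; "eef_pos": TCP position; "eef_rot": TCP orientation; "wrist_force": force on the tool from outside, world axes, zero at the start; "torque": the same for the moment, N m; "opening": opening from 0.0 (shut) to 1.0 (fully open).
Only numpy, scipy, OpenCV 4.12 (cv2) and the standard library are available. Lean on these libraries where they do the work, as an engineer would, in place of code of your own. Each camera call takes 0.05 s, during which the arm holds its last target.

## Working session

There is one attempt and no reset: what is moved stays moved. The work goes in short steps, Python scripts to look and compute and a tool call to move; the robot and the scene stay as the last step left them, time stands still between calls to the robot, and variables do not carry over. Pictures are saved under pics/ and viewed, and the job is handed in when it is done.

Besides the shell and the picture viewer there is one more tool, called after ">>>" by a JSON object that holds its "op" and its "data", one argument or row to a line. drive_tool: Moves the arm, as the interface text tells. Its arguments: {"type":"object","properties":{"deltas":{"type":"array","items":{"type":"object","properties":{"slide":{"type":"array","items":{"type":"number"}},"delta_rot":{"type":"array","items":{"type":"number"}},"hand":{"type":"number"}}}}},"required":["deltas"]}

```bash
mkdir -p pics; python3 - <<'E'
from bench import ctrl
import cv2, numpy as np, pickle
o=ctrl.get_obs(); print(o)
for n in ["scene","top","wrist"]:
    c=ctrl.camera(n); pickle.dump(c,open(f"pics/{n}0.pkl","wb"))
    cv2.imwrite(f"pics/{n}0.png",c["frame"][:,:,::-1]); print(n,c["mtx"].tolist(),c["R"].tolist(),c["t"].tolist())
E
```

```text
{'time_s': 0.0, 'q': array([-1.53529729e+00,  1.81493662e-01,  1.60799390e+00,  1.87120772e-05,
        1.35379807e+00, -2.06306604e-01]), 'dq': array([-6.92596259e-04,  3.98967813e-04,  1.61969946e-03, -7.96745320e-04,
        4.53264784e-04, -8.09815258e-05]), 'joint_efforts': array([ 1.21128007e-03, -4.44870329e+01, -3.51336086e+01, -5.07499681e-05,
        9.08663176e-03, -1.71505246e-05]), 'eef_pos': array([ 0.13768757, -0.55774737,  0.24911758]), 'eef_rot': array([-8.42626945e-04,  9.92700041e-01,  1.20606434e-01,  8.13073340e-05]), 'wrist_force': array([-0.08928563, -0.45670359,  0.94263843]), 'torque': array([ 0.03545591,  0.04294926, -0.00290406]), 'opening': 0.9978710021095423}
scene [[441.4520084196063, 0.0, 273.00480612112034], [0.0, 441.4520084196063, 206.4761234132145], [0.0, 0.0, 1.0]] [[-0.8477455725582865, -0.5297468132895635, -0.026377225353994477], [-0.23770420885898325, 0.42391040947446984, -0.8739546177175977], [0.4741562540962083, -0.7346211803022968, -0.48529121994191543]] [0.4257790076389827, 0.27617233571794775, 1.0441123701743757]
top [[433.5716397375942, 0.0, 277.35467968806955], [0.0, 433.5716397375942, 205.36402939185012], [0.0, 0.0, 1.0]] [[-0.02042149958644771, -0.9996762722366936, -0.015176069372138373], [-0.991335344201383, 0.022216485575463858, -0.12946297967295511], [0.12975822783841298, 0.01240074576880133, -0.9914681153787103]] [-0.058427194948986634, 0.5578855819790273, 1.2069599038395546]
wrist [[313.2128220628979, 0.0, 280.1426674666051], [0.0, 313.2128220628979, 209.05407102675852], [0.0, 0.0, 1.0]] [[0.2389326905198136, -0.9710351967440598, -0.0013476220501036427], [-0.9327496213176404, -0.22989756840229558, 0.2777143351980809], [-0.2699802091501582, -0.06509803934788531, -0.9606627566114446]] [-0.5749996055734485, -0.035311913470948836, 0.3791343084687653]
```

View pics/scene0.png

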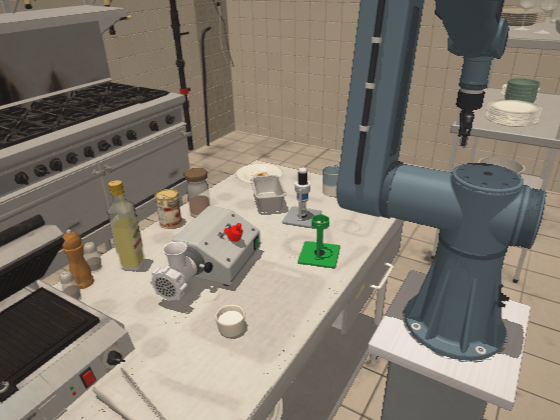

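View pics/top0.png

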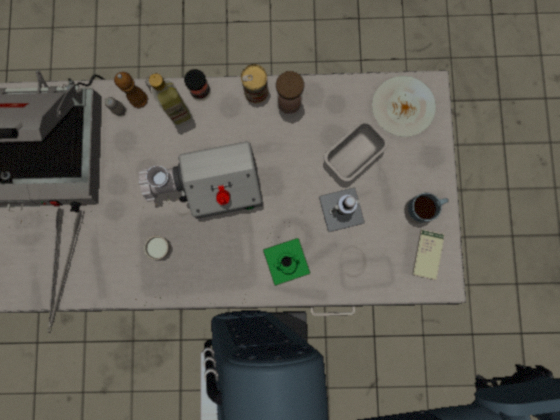

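View pics/wrist0.png

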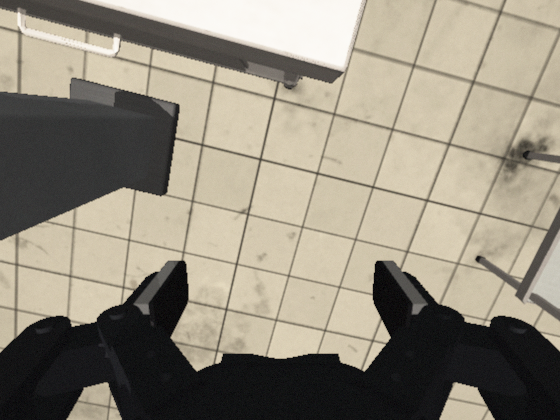

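The top view shows the mincer around (220,180) with its red cap at about (223,197). The gun and its grey stand are at (345,207) and the green decoy at (287,262). Next I'll enlarge these areas to measure them.

```bash
python3 - <<'E'
import cv2
t=cv2.imread("pics/top0.png"); s=cv2.imread("pics/scene0.png")
def crop(im,x0,y0,x1,y1,k,n):
    c=cv2.resize(im[y0:y1,x0:x1],None,fx=k,fy=k,interpolation=cv2.INTER_CUBIC)
    for x in range((x0+9)//10*10,x1,10):
        cv2.line(c,((x-x0)*k,0),((x-x0)*k,6 if x%50 else 14),(255,0,255),1)
        if x%20==0: cv2.putText(c,str(x),((x-x0)*k,24),0,.4,(255,0,255))
    for y in range((y0+9)//10*10,y1,10):
        cv2.line(c,(0,(y-y0)*k),(6,(y-y0)*k),(255,0,255),1)
        if y%20==0: cv2.putText(c,str(y),(8,(y-y0)*k+4),0,.4,(255,0,255))
    cv2.imwrite(f"pics/{n}.png",c)
crop(t,135,135,275,225,5,"t_min"); crop(t,310,180,380,240,8,"t_gun")
crop(s,150,190,290,310,5,"s_min"); crop(s,265,150,365,275,4,"s_gun")
E
```

```text
(no output)
```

View pics/t_min.png

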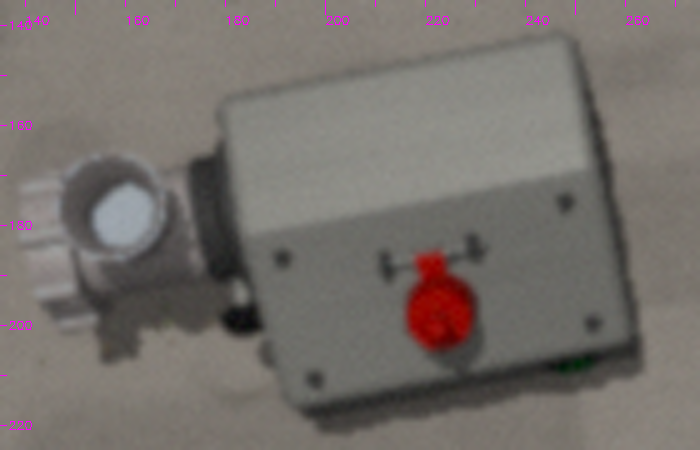

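View pics/t_gun.png

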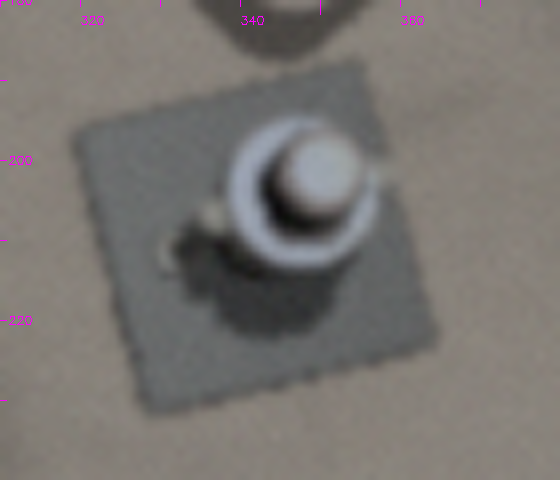

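View pics/s_min.png

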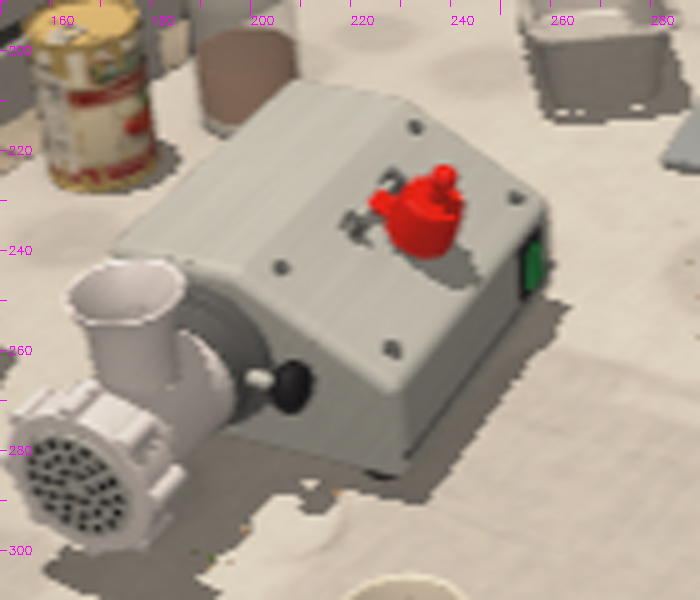

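View pics/s_gun.png

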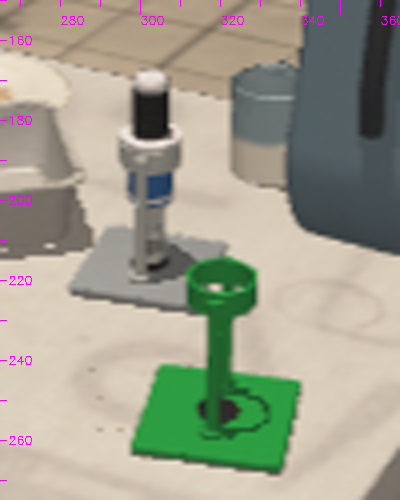

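```bash
cat > h.py <<'E'
import pickle, numpy as np, cv2
from scipy.optimize import least_squares
from scipy.spatial.transform import Rotation as Rn
def load(n): return pickle.load(open(f"pics/{n}.pkl","rb"))
def proj(c,X):
    Y=np.atleast_2d(X)@np.array(c["R"]).T+c["t"]; return (Y[:,:2]/Y[:,2:])@np.diag([c["mtx"][0][0],c["mtx"][1][1]])+[c["mtx"][0][2],c["mtx"][1][2]]
def ray(c,uv,z):
    d=np.linalg.inv(c["mtx"])@[uv[0],uv[1],1]; R=np.array(c["R"]); o=-R.T@c["t"]; d=R.T@d
    return o+d*(z-o[2])/d[2]
def tri(obs):
    A=[];b=[]
    for c,uv in obs:
        d=np.array(c["R"]).T@np.linalg.inv(c["mtx"])@[uv[0],uv[1],1]; d/=np.linalg.norm(d)
        P=np.eye(3)-np.outer(d,d); A.append(P); b.append(P@(-np.array(c["R"]).T@c["t"]))
    x=np.linalg.lstsq(np.vstack(A),np.hstack(b),rcond=None)[0]; return x
def mw(p,X): return Rn.from_euler('z',p[2]).apply(np.atleast_2d(X))+[p[0],p[1],0]
E
python3 - <<'E'
from h import *
t=load("top0");s=load("scene0")
M=np.array([[85,100,127],[85,-100,127],[5,100,127],[5,-100,127],[-85,100,75],[-85,-100,75],[-85,100,0]])/1000
ut=np.array([[179,155.4],[250,142.4],[183,182.2],[253,169],[192,216],[262,204]])
us=np.array([[173,239.6],[208,206],[197,245],[231,209.4],[230,267.6],[259.6,230],[231,285]])
for w in [(1,0),(0,1),(1,1)]:
    f=lambda p:np.r_[w[0]*(proj(t,mw(p,M[:6]))-ut).ravel(),w[1]*(proj(s,mw(p,M))-us).ravel()]
    r=least_squares(f,[.6,.1,.2],loss='soft_l1'); print(w,r.x)
print(f(r.x).reshape(-1,2).round(1))
p=r.x
print("knob calc:",tri([(t,(223,195.5)),(s,(238.6,225))]))
for n,X in dict(foot=[-.04,0,.101],top=[-.04-.0128,0,.101+.0221]).items(): print(n,mw(p,X))
u=np.array([[319.4,196.3],[354.8,187.8],[364.8,223.5],[328.8,231.5]])
c=np.array([ray(t,x,.01) for x in u]); print(c,c.mean(0),[np.linalg.norm(c[i]-c[i-1]) for i in range(4)])
print("ring",ray(t,(348.1,204),.128),"cap",ray(t,(350.3,201.3),.183),"tri cap",tri([(t,(350.3,201.3)),(s,(302,168.5))]),"tri ring",tri([(t,(348.1,204)),(s,(302.5,186))]))
for n,u,z in [("mug",(425,207),.09),("pan",(355,152),.06),("ram",(158,246),.04),("pad",(429,256),.01)]: print(n,ray(t,u,z))
E
```

```text
(1, 0) [0.62299268 0.08276352 0.16122685]
(0, 1) [0.62567544 0.08749051 0.18403756]
(1, 1) [0.62446612 0.08495328 0.16833137]
[[-2.2 -1.7]
 [-0.6 -2.4]
 [-1.5  0.1]
 [ 1.7 -0.6]
 [-1.   1.1]
 [-0.2 -0.4]
 [-1.8 -1.1]
 [ 0.9 -1.8]
 [ 0.5 -0.6]
 [ 1.7 -0.8]
 [ 0.1  0.4]
 [ 1.8 -0.9]
 [ 1.2  5.9]]
knob calc: [0.56919094 0.06929217 0.13808951]
foot [[0.58503149 0.07825178 0.101     ]]
top [[0.57241241 0.0761073  0.1231    ]]
[[ 0.58390407 -0.19376292  0.01      ]
 [ 0.60675335 -0.29828702  0.01      ]
 [ 0.5011408  -0.32265278  0.01      ]
 [ 0.48016613 -0.21756288  0.01      ]] [ 0.54299109 -0.2580664   0.01      ] [np.float64(0.10643307608403144), np.float64(0.10699241945429495), np.float64(0.10838682013611094), np.float64(0.10716260507646096)]
ring [ 0.54388748 -0.258783    0.128     ] cap [ 0.54345348 -0.25625155  0.183     ] tri cap [ 0.54537849 -0.25559692  0.18160525] tri ring [ 0.54630705 -0.25983413  0.1175715 ]
mug [ 0.53590693 -0.47319495  0.09      ]
pan [ 0.70163181 -0.29490358  0.06      ]
ram [0.44742661 0.27015806 0.04      ]
pad [ 0.40374856 -0.50181042  0.01      ]
```

Fit results: the mincer is near (0.624, 0.085) with yaw about 0.168. The gun is near (0.545, -0.257). The triangulated knob at z=0.138 matches the geometry. I'll move over the mincer with the fingers shut for a closer look.

>>> {"op": "drive_tool", "data": {
  "deltas": [
    {"slide":[0.8,-0.8,-0.1],"delta_rot":[0,0,0],"hand":0},
    {"slide":[0.8,-0.8,-0.1],"delta_rot":[0,0,0],"hand":0},
    {"slide":[0.8,-0.8,-0.1],"delta_rot":[0,0,0],"hand":0},
    {"slide":[0.8,-0.8,-0.1],"delta_rot":[0,0,0],"hand":0},
    {"slide":[0.8,-0.8,0],"delta_rot":[0,0,0],"hand":0}
  ]
}}

```text
time_s: 0.78
eef_pos: [0.2847, -0.3147, 0.2703]
eef_rot: [0.0, 0.993, 0.12, 0.0]
wrist_force: [0.7, -1.0, 0.3]
opening: -0.003
```

>>> {"op": "drive_tool", "data": {
  "deltas": [
    {"slide":[0.8,-0.8,0],"delta_rot":[0,0,0],"hand":0},
    {"slide":[0.8,-0.8,0],"delta_rot":[0,0,0],"hand":0},
    {"slide":[0.8,-0.8,0],"delta_rot":[0,0,0.0],"hand":0},
    {"slide":[0.8,-0.8,0],"delta_rot":[0,0,0.0],"hand":0},
    {"slide":[0.5,-0.8,0],"delta_rot":[0,0,0.02],"hand":0}
  ]
}}

```text
time_s: 1.4
eef_pos: [0.4165, -0.0758, 0.27]
eef_rot: [-0.0, 0.996, 0.089, 0.0]
wrist_force: [-0.1, -0.4, 0.1]
opening: 0.003
```

```bash
cat >> h.py <<'E'
def snap(n,name):
    from bench import ctrl
    c=ctrl.camera(n); pickle.dump(c,open(f"pics/{name}.pkl","wb")); cv2.imwrite(f"pics/{name}.png",c["frame"][:,:,::-1]); return c
E
python3 - <<'E'
from h import *
from bench import ctrl
c=snap("wrist","w1"); print(ctrl.get_obs()["eef_pos"], -np.array(c["R"]).T@c["t"])
cv2.imwrite("pics/w1b.png",cv2.resize(cv2.imread("pics/w1.png"),(784,588)))
E
```

```text
[ 0.41689983 -0.07137695  0.26983601] [ 0.48646554 -0.06394925  0.39406299]
```

View pics/w1b.png

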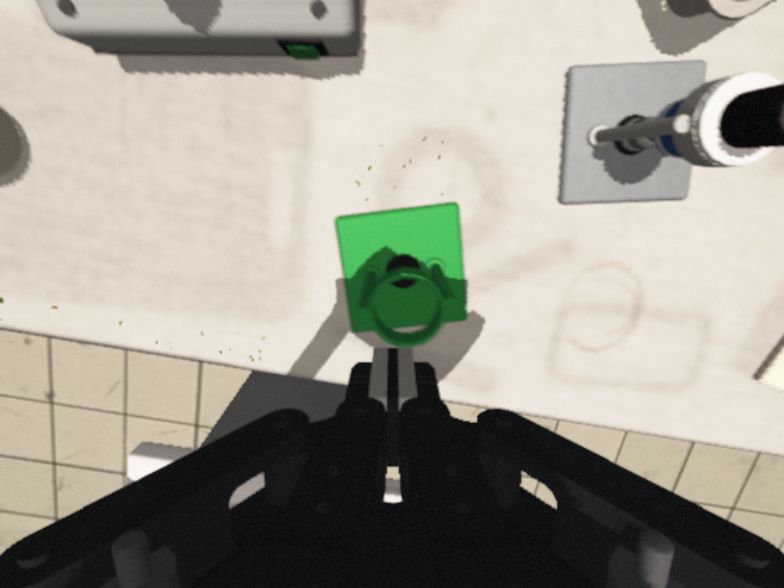

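The wrist view shows the green decoy below and part of the mincer at top left. The real stand is at top right. I'll move on towards the knob.

>>> {"op": "drive_tool", "data": {
  "deltas": [
    {"slide":[0.6,-0.7,0],"delta_rot":[0,0,0],"hand":0},
    {"slide":[0.6,-0.7,0],"delta_rot":[0,0,0],"hand":0},
    {"slide":[0.6,-0.7,0],"delta_rot":[0,0,0],"hand":0},
    {"slide":[0.3,-0.4,0],"delta_rot":[0,0,0],"hand":0},
    {"slide":[0,0,0],"delta_rot":[0,0,0],"hand":0}
  ]
}}

```text
time_s: 2.08
eef_pos: [0.4968, 0.0651, 0.2695]
eef_rot: [-0.0, 0.996, 0.091, -0.0]
wrist_force: [-0.7, -0.5, 0.1]
opening: 0.003
```

```bash
python3 - <<'E'
from h import *
from bench import ctrl
c=snap("wrist","w2"); o=ctrl.get_obs(); print(o["eef_pos"],o["eef_rot"], -np.array(c["R"]).T@c["t"])
cv2.imwrite("pics/w2b.png",cv2.resize(cv2.imread("pics/w2.png"),(784,588)))
E
```

```text
[0.49648224 0.06413198 0.26951524] [ 7.56384922e-05  9.95918759e-01  9.02521455e-02 -6.09064920e-04] [0.56696735 0.07710966 0.39352404]
```

View pics/w2b.png

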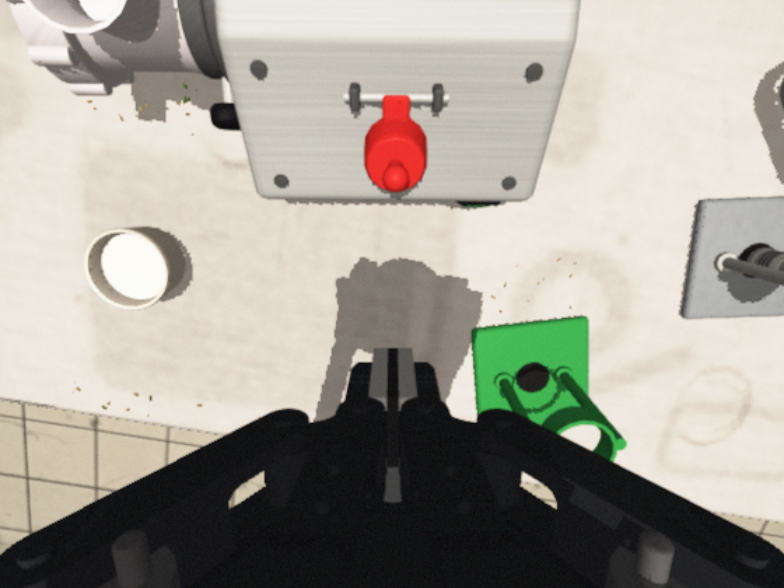

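```bash
python3 - <<'E'
from h import *
t=load("top0");s=load("scene0");w=load("w2")
k=tri([(t,(223,195.5)),(s,(238.6,225)),(w,(283.6,126.4))]); k2=tri([(s,(238.6,225)),(w,(283.6,126.4))]);print("knob",k,k2)
print("hinge", tri([(t,(221,187)),(s,(225.5,230)),(w,(283.4,70.9))]))
M=np.array([[85,100,127],[85,-100,127],[5,100,127],[5,-100,127],[-85,100,75],[-85,-100,75]])/1000
ut=np.array([[179,155.4],[250,142.4],[183,182.2],[253,169],[192,216],[262,204]])
us=np.array([[173,239.6],[208,206],[197,245],[231,209.4],[230,267.6],[259.6,230]])
uw=np.array([[262,198],[530,199]])/1.4
K=np.array([-.04-.0215,0,.101+.0372])
def f(p): return np.r_[(proj(t,mw(p,M))-ut).ravel(),(proj(s,mw(p,M))-us).ravel(),(proj(w,mw(p,M[4:]))-uw).ravel(), 2*(proj(w,mw(p,K))-[283.6,126.4]).ravel(),
   2*(proj(t,mw(p,K))-[223,195.5]).ravel(),2*(proj(s,mw(p,K))-[238.6,225]).ravel()]
r=least_squares(f,[.62,.08,.17],loss='soft_l1');print(r.x);print(f(r.x).reshape(-1,2).round(1).tolist()); print(mw(r.x,K))
# draw model on w2
im=cv2.imread("pics/w2.png")
for X in [*M,K,[-.04,0,.101],[-.04+.0234,0,.101+.0135]]:
    u=proj(w,mw(r.x,X))[0]; cv2.circle(im,(int(u[0]*1),int(u[1])),3,(255,0,255),1)
cv2.imwrite("pics/w2c.png",cv2.resize(im[0:180,100:460],None,fx=2.2,fy=2.2))
E
```

```text
knob [0.56556126 0.07160909 0.1408106 ] [0.56128862 0.07331521 0.14187379]
hinge [0.60175483 0.08051216 0.11707671]
[0.62340628 0.08405141 0.17274489]
[[-2.0, -1.1], [-0.4, -2.2], [-1.2, 0.7], [2.0, -0.4], [-0.5, 1.6], [0.3, -0.3], [-1.2, -1.0], [1.2, -1.8], [1.2, -0.6], [2.0, -0.9], [0.8, 0.3], [2.2, -1.0], [-4.3, 5.1], [4.0, 6.2], [0.3, -4.1], [-1.6, 7.4], [-0.9, 2.1]]
[[0.56282161 0.07348036 0.1382    ]]
```

View pics/w2c.png

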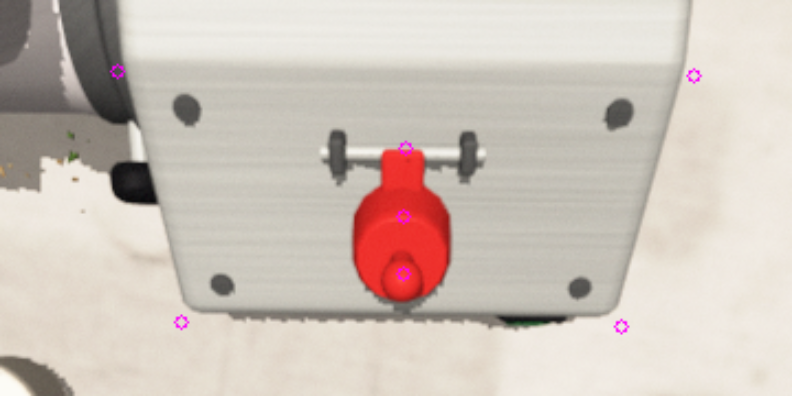

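The model overlay agrees with the wrist view, apart from the rounded corners. That puts the knob at about (0.5615, 0.0733, 0.140), which fits the cap geometry. I'll open partly and come down over it.

>>> {"op": "drive_tool", "data": {
  "deltas": [
    {"slide":[0.5,0.02,0.2],"delta_rot":[0,0,0],"hand":0.6},
    {"slide":[0.5,0.02,0.4],"delta_rot":[0,0,0],"hand":0.6},
    {"slide":[0.31,0.02,0.6],"delta_rot":[0,0,0],"hand":0.6},
    {"slide":[0,0,0.4],"delta_rot":[0,0,0],"hand":0.6},
    {"slide":[0,0,0],"delta_rot":[0,0,0],"hand":0.6}
  ]
}}

```text
time_s: 2.75
eef_pos: [0.5601, 0.0714, 0.1881]
eef_rot: [-0.0, 0.996, 0.089, -0.002]
wrist_force: [1.1, -0.6, 0.3]
opening: 0.6
```

```bash
python3 - <<'E'
from h import *
from bench import ctrl
c=snap("wrist","w3"); o=ctrl.get_obs(); print(o["eef_pos"],o["eef_rot"], o["opening"])
cv2.imwrite("pics/w3b.png",cv2.resize(cv2.imread("pics/w3.png"),(784,588)))
k=np.array([.5615,.0733,.140]); print(proj(c,k)*1.4, proj(c,o["eef_pos"])*1.4)
E
```

```text
[0.56108602 0.07154777 0.18963005] [-4.31867500e-05  9.96054419e-01  8.87401861e-02 -8.78220333e-04] 0.5953793935326015
[[386.59881185 336.78493948]] [[389.84969725 399.02233805]]
```

View pics/w3b.png

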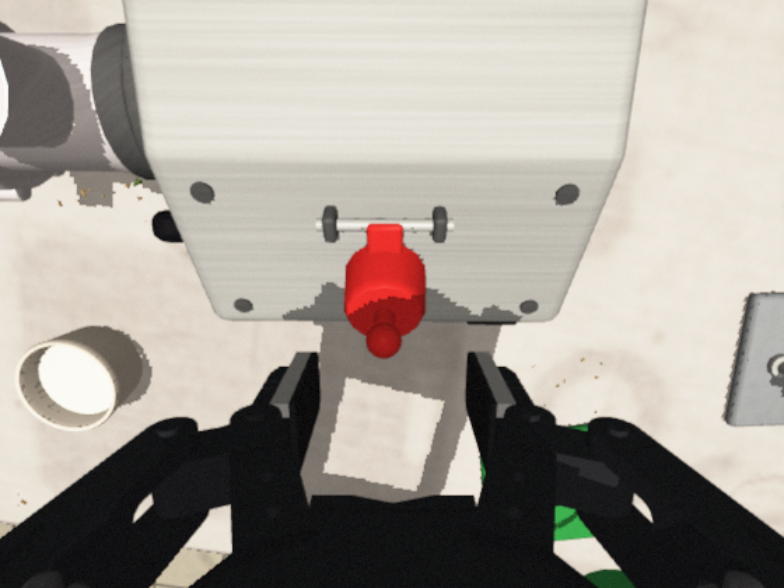

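The wrist view shows the knob at (384,341), centred between the fingers within 2–3 mm. I'll descend and pinch it.

>>> {"op": "drive_tool", "data": {
  "deltas": [
    {"slide":[0,-0.05,0.4],"delta_rot":[0,0,0],"hand":0.5},
    {"slide":[0,0,0.34],"delta_rot":[0,0,0],"hand":0.4},
    {"slide":[0,0,0],"delta_rot":[0,0,0],"hand":0},
    {"slide":[0,0,0],"delta_rot":[0,0,0],"hand":0},
    {"slide":[0,0,0],"delta_rot":[0,0,0],"hand":0}
  ]
}}

```text
time_s: 3.42
eef_pos: [0.561, 0.0753, 0.1535]
eef_rot: [-0.0, 0.996, 0.089, -0.0]
wrist_force: [-5.0, 1.6, 1.0]
opening: 0.123
```

```bash
python3 - <<'E'
from h import *
from bench import ctrl
c=snap("wrist","w4"); o=ctrl.get_obs(); print(o["eef_pos"],o["eef_rot"], o["opening"],o["wrist_force"])
cv2.imwrite("pics/w4b.png",cv2.resize(cv2.imread("pics/w4.png"),(560,420)))
E
```

```text
[0.561036   0.07529817 0.15346669] [-8.08732475e-05  9.95987502e-01  8.94919330e-02 -2.86832747e-04] 0.12642342781948396 [-4.40543563  2.1619454   1.18695909]
```

View pics/w4b.png

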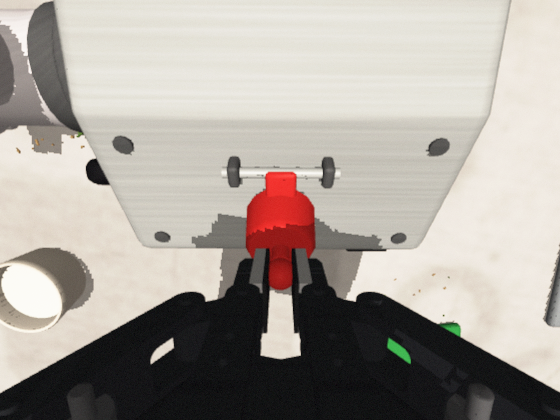

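```bash
python3 - <<'E'
from h import *
from bench import ctrl
s=snap("scene","s4"); 
a=cv2.resize(cv2.imread("pics/w4.png")[180:340,210:360],None,fx=3.6,fy=3.6,interpolation=cv2.INTER_CUBIC)
b=cv2.resize(cv2.imread("pics/s4.png")[190:265,190:270],None,fx=7,fy=7,interpolation=cv2.INTER_CUBIC)
cv2.imwrite("pics/a4.png",a); cv2.imwrite("pics/b4.png",b)
E
```

```text
(no output)
```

View pics/a4.png

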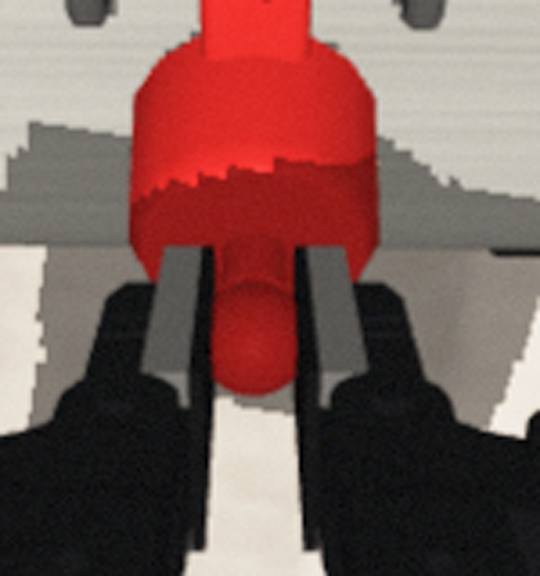

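View pics/b4.png

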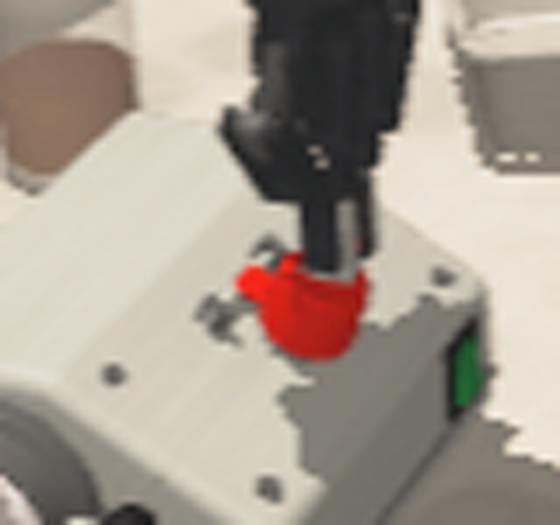

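The pads hold the knob at its full width, with a gap of about 15 mm by image scale. I'll follow the arc round the hinge (radius 51 mm).

>>> {"op": "drive_tool", "data": {
  "deltas": [
    {"slide":[0.126,0,-0.172],"delta_rot":[0,0,0],"hand":0},
    {"slide":[0.158,0,-0.144],"delta_rot":[0,0,0],"hand":0},
    {"slide":[0.186,0,-0.106],"delta_rot":[0,0,0],"hand":0},
    {"slide":[0.202,0,-0.066],"delta_rot":[0,0,0],"hand":0},
    {"slide":[0.212,0,-0.022],"delta_rot":[0,0,0],"hand":0}
  ]
}}

```text
time_s: 4.15
eef_pos: [0.6081, 0.0835, 0.1835]
eef_rot: [0.0, 0.996, 0.09, 0.004]
wrist_force: [-1.4, 6.7, 6.0]
opening: 0.121
```

```bash
python3 - <<'E'
from h import *
from bench import ctrl
c=snap("wrist","w5"); o=ctrl.get_obs(); print(o["eef_pos"],o["eef_rot"], o["opening"],o["wrist_force"])
s=snap("scene","s5"); 
a=cv2.imread("pics/w5.png")
b=cv2.resize(cv2.imread("pics/s5.png")[180:265,180:270],None,fx=4.9,fy=4.9,interpolation=cv2.INTER_CUBIC)
b=b[:420]; a=a[:420,130:450]
cv2.imwrite("pics/a5.png",np.hstack([a,b[:416] if b.shape[0]<420 else b]) if b.shape[0]>=420 else np.hstack([a[:b.shape[0]],b]))
E
```

```text
[0.60929037 0.08351126 0.18284939] [2.30599099e-04 9.95975985e-01 8.94968812e-02 4.70019452e-03] 0.0637769351665587 [2.56924814 0.11220555 3.90781508]
```

View pics/a5.png

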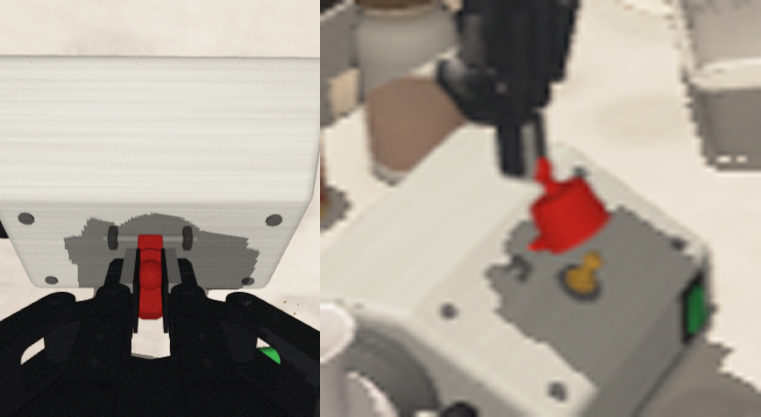

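```bash
python3 - <<'E'
from h import *
a=cv2.resize(cv2.imread("pics/w5.png")[200:370,220:350],None,fx=3.4,fy=3.4,interpolation=cv2.INTER_CUBIC)
b=cv2.resize(cv2.imread("pics/s5.png")[200:240,210:250],None,fx=14,fy=14,interpolation=cv2.INTER_CUBIC)[:a.shape[0]]
a=a[:b.shape[0]];cv2.imwrite("pics/b5.png",np.hstack([a,b[:,:340]]))
E
```

```text
(no output)
```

View pics/b5.png

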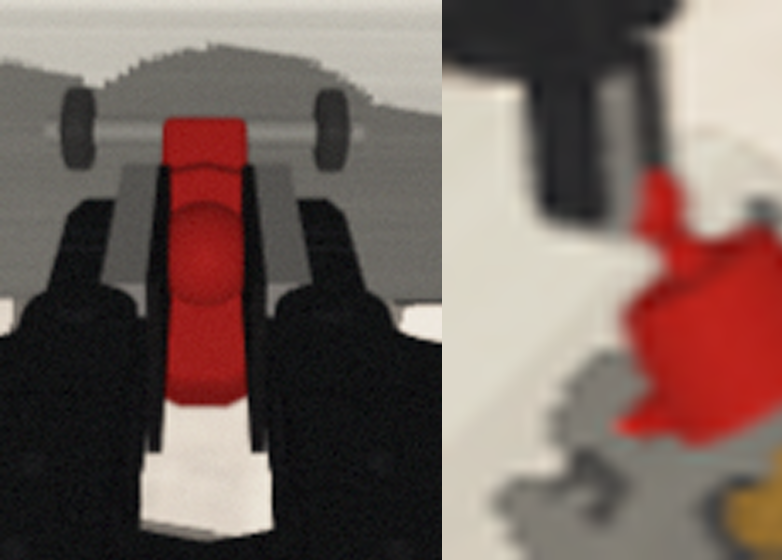

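```bash
python3 - <<'E'
from h import *
p=tri([(load("w5"),(280.3,274.4)),(load("s5"),(225.8,214.3))]); print(p)
print(Rn.from_euler('z',-.1727).apply(p-[.62340628,.08405141,0]))
E
```

```text
[0.60133341 0.07920438 0.16480327]
[-0.02257745 -0.00098187  0.16480327]
```

The cap has turned about 54° and the brass nipple is now visible. The knob is slipping out at the rear of the pads. I'll release it, step behind it and push it over with the fingers shut.

>>> {"op": "drive_tool", "data": {
  "deltas": [
    {"slide":[0,0,0],"delta_rot":[0,0,0],"hand":0.4},
    {"slide":[0,0,-0.5],"delta_rot":[0,0,0],"hand":0.4},
    {"slide":[-0.4,0,0],"delta_rot":[0,0,0],"hand":0},
    {"slide":[-0.5,0,0],"delta_rot":[0,0,0],"hand":0},
    {"slide":[0,0,0],"delta_rot":[0,0,0],"hand":0}
  ]
}}

```text
time_s: 4.88
eef_pos: [0.5596, 0.0748, 0.2034]
eef_rot: [0.0, 0.996, 0.089, -0.0]
wrist_force: [0.7, 0.1, 0.2]
opening: 0.0
```

```bash
python3 - <<'E'
from h import *
from bench import ctrl
c=snap("wrist","w6"); o=ctrl.get_obs(); print(o["eef_pos"],o["eef_rot"], o["opening"],o["wrist_force"])
s=snap("scene","s6"); 
print(Rn.from_euler('z',-.1727).apply(o["eef_pos"]-[.62340628,.08405141,0]))
a=cv2.imread("pics/w6.png")[:420,130:430]
b=cv2.resize(cv2.imread("pics/s6.png")[180:264,180:270],None,fx=5,fy=5,interpolation=cv2.INTER_CUBIC)
cv2.imwrite("pics/a6.png",np.hstack([a,b]))
E
```

```text
[0.56064842 0.07479001 0.2036602 ] [1.10130269e-04 9.96018773e-01 8.91427691e-02 3.99119164e-04] 0.002821234965325038 [-0.45381116 -0.18149242 -0.3860969 ]
[-0.0634158   0.00166085  0.2036602 ]
```

View pics/a6.png

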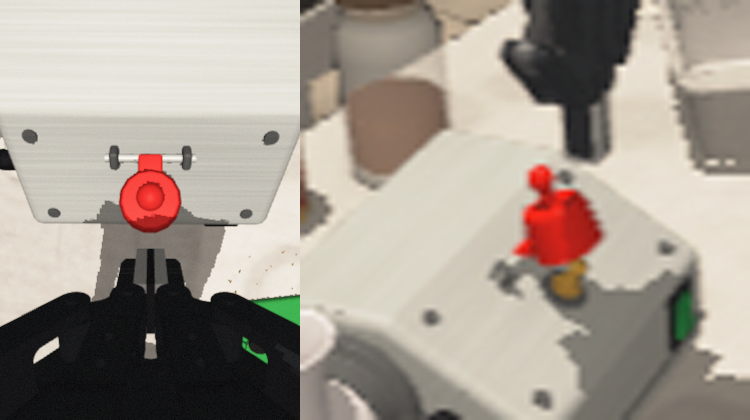

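>>> {"op": "drive_tool", "data": {
  "deltas": [
    {"slide":[0,0,0.45],"delta_rot":[0,0,0],"hand":0},
    {"slide":[0.3,0,0],"delta_rot":[0,0,0],"hand":0},
    {"slide":[0.3,0,0],"delta_rot":[0,0,0],"hand":0},
    {"slide":[0.3,0,0],"delta_rot":[0,0,0],"hand":0},
    {"slide":[0.3,0,0],"delta_rot":[0,0,0],"hand":0}
  ]
}}

```text
time_s: 5.6
eef_pos: [0.625, 0.0858, 0.1868]
eef_rot: [0.001, 0.996, 0.089, 0.006]
wrist_force: [2.1, 0.6, 9.5]
opening: 0.002
```

```bash
python3 - <<'E'
from h import *
from bench import ctrl
c=snap("wrist","w7"); o=ctrl.get_obs(); print(o["eef_pos"],o["eef_rot"], o["opening"],o["wrist_force"])
s=snap("scene","s7"); 
print(Rn.from_euler('z',-.1727).apply(o["eef_pos"]-[.62340628,.08405141,0]))
a=cv2.imread("pics/w7.png")[:420,130:430]
b=cv2.resize(cv2.imread("pics/s7.png")[180:264,180:270],None,fx=5,fy=5,interpolation=cv2.INTER_CUBIC)
cv2.imwrite("pics/a7.png",np.hstack([a,b]))
E
```

```text
[0.6263085  0.08599    0.18614871] [5.08234715e-04 9.95987244e-01 8.92533801e-02 6.55630462e-03] -0.0019430412663092775 [ 5.50542311  2.31231043 17.39269556]
[0.00319218 0.00141103 0.18614871]
```

View pics/a7.png

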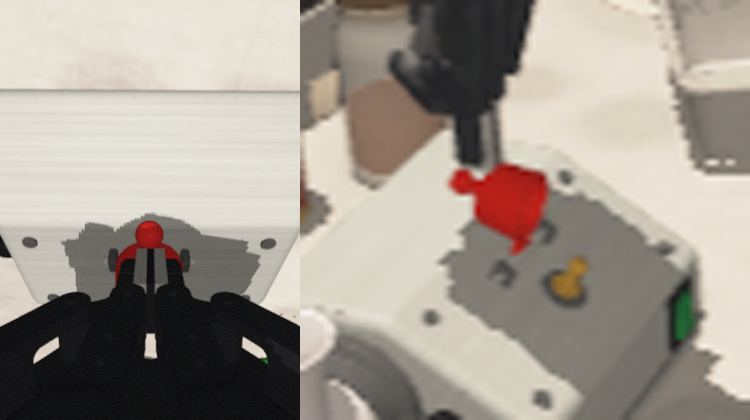

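The cap now lies well back, and 17 N of upward force suggests it is on its stop. I'll lift off and check.

>>> {"op": "drive_tool", "data": {
  "deltas": [
    {"slide":[0,0,-0.8],"delta_rot":[0,0,0],"hand":0},
    {"slide":[0,0,-0.8],"delta_rot":[0,0,0],"hand":0},
    {"slide":[-0.8,0.4,0],"delta_rot":[0,0,0],"hand":0.5},
    {"slide":[-0.8,0.4,0],"delta_rot":[0,0,0],"hand":1},
    {"slide":[0,0,0],"delta_rot":[0,0,0],"hand":1}
  ]
}}

```text
time_s: 6.32
eef_pos: [0.5471, 0.0309, 0.261]
eef_rot: [0.0, 0.996, 0.088, -0.0]
wrist_force: [0.4, -0.8, -0.2]
opening: 0.633
```

```bash
python3 - <<'E'
from h import *
from bench import ctrl
c=snap("wrist","w8"); o=ctrl.get_obs(); print(o["eef_pos"],o["eef_rot"], o["opening"],o["wrist_force"])
s=snap("scene","s8"); t=snap("top","t8")
a=cv2.imread("pics/w8.png")[:420,:]
b=cv2.resize(cv2.imread("pics/s8.png")[180:264,190:238],None,fx=5,fy=5,interpolation=cv2.INTER_CUBIC)
cv2.imwrite("pics/a8.png",np.hstack([a,b]))
E
```

```text
[0.54834804 0.03142712 0.26134468] [8.49627297e-05 9.96067029e-01 8.86009837e-02 5.76071815e-04] 0.7201896104677054 [0.69756193 0.11879214 0.12540817]
```

View pics/a8.png

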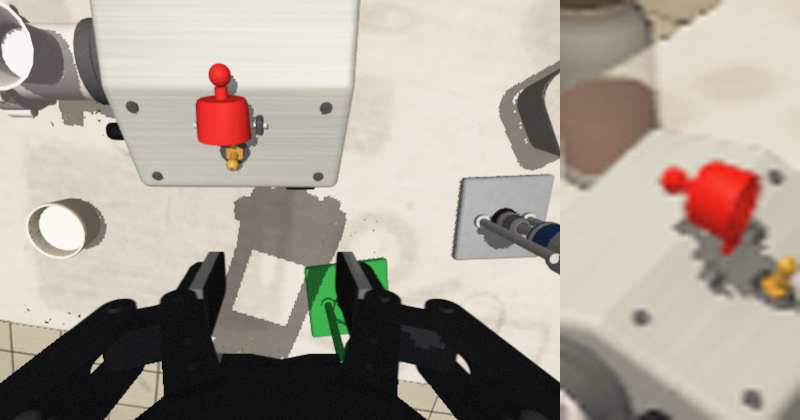

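```bash
python3 - <<'E'
from h import *
a=cv2.imread("pics/w8.png")[120:190,200:270]
b=cv2.imread("pics/s8.png")[205:250,205:250]
t=cv2.imread("pics/t8.png")[165:220,190:250]
cv2.imwrite("pics/b8.png",np.hstack([cv2.resize(a,(400,400),interpolation=cv2.INTER_CUBIC),cv2.resize(b,(400,400),interpolation=cv2.INTER_CUBIC)]))
cv2.imwrite("pics/c8.png",cv2.resize(t,None,fx=9,fy=9,interpolation=cv2.INTER_CUBIC))
p=tri([(load("w8"),(219,74)),(load("s8"),(213,216))]); print(p)
q=Rn.from_euler('z',-.1727).apply(p-[.62340628,.08405141,0]); print(q, np.degrees(np.arctan2(q[2]-.1145,q[0]+.017)))
E
```

```text
[0.63742103 0.08767596 0.15552065]
[0.01442913 0.00116229 0.15552065] 52.54145238998877
```

View pics/b8.png

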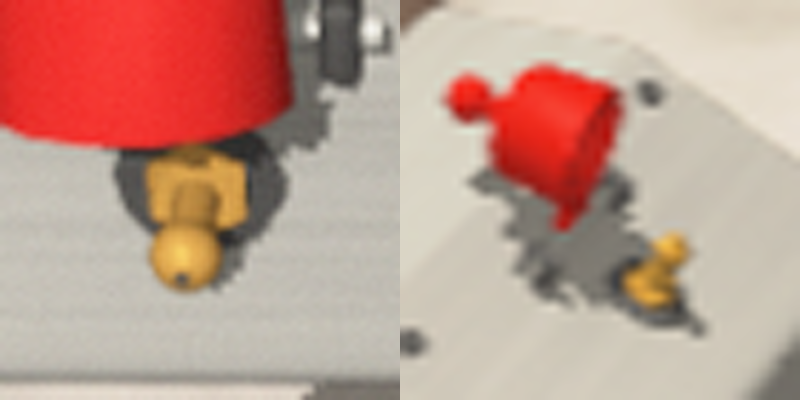

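View pics/c8.png

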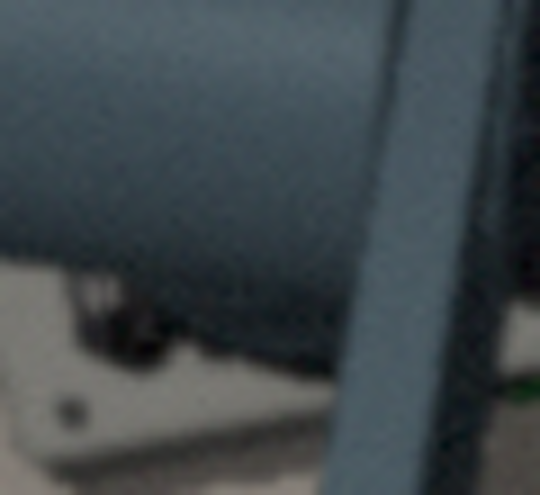

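```bash
python3 - <<'E'
from h import *
p=np.array([.62340628,.08405141,.1727])
B=tri([(load("w8"),(232.4,164.6)),(load("s8"),(235.6,233.1))]); print("ball",B)
print("pred",mw(p,[-.05,0,.1183]))
for n,u in [("w8",(232.4,164.6)),("s8",(235.6,233.1))]: print(n,proj(load(n),mw(p,[-.05,0,.1183]))-u, ray(load(n),u,.1183))
E
```

```text
ball [0.57187173 0.07612372 0.11424965]
pred [[0.57415006 0.07545927 0.1183    ]]
w8 [[ 0.66217593 -1.45974994]] [0.57281994 0.07584752 0.1183    ]
s8 [[-0.76087171 -1.57343256]] [0.56759753 0.08089398 0.1183    ]
```

The cap is at about 1.7 rad by triangulation, with hinge-to-knob distance 51.7 mm as it should be. The nipple's ball head lies within about 2 mm of the model. Next I go to the gun.

>>> {"op": "drive_tool", "data": {
  "deltas": [
    {"slide":[-0.2,0.95,0],"delta_rot":[0,0,0],"hand":1},
    {"slide":[-0.2,0.95,0],"delta_rot":[0,0,0],"hand":1},
    {"slide":[-0.2,0.95,0],"delta_rot":[0,0,0],"hand":1},
    {"slide":[-0.2,0.95,0],"delta_rot":[0,0,0],"hand":1},
    {"slide":[-0.2,0.95,0],"delta_rot":[0,0,0],"hand":1}
  ]
}}

```text
time_s: 7.1
eef_pos: [0.5423, -0.212, 0.261]
eef_rot: [0.0, 0.996, 0.09, 0.0]
wrist_force: [0.5, 1.1, 1.0]
opening: 1.004
```

>>> {"op": "drive_tool", "data": {
  "deltas": [
    {"slide":[-0.1,0.7,0],"delta_rot":[0,0,0],"hand":1},
    {"slide":[0,0.1,0],"delta_rot":[0,0,0],"hand":1},
    {"slide":[0,0,0],"delta_rot":[0,0,0],"hand":1},
    {"slide":[0,0,0],"delta_rot":[0,0,0],"hand":1},
    {"slide":[0,0,0],"delta_rot":[0,0,0],"hand":1}
  ]
}}

```text
time_s: 7.72
eef_pos: [0.5436, -0.2496, 0.2611]
eef_rot: [-0.0, 0.996, 0.09, 0.0]
wrist_force: [-0.2, 0.5, -0.5]
opening: 0.999
```

```bash
python3 - <<'E'
from h import *
from bench import ctrl
c=snap("wrist","w9"); o=ctrl.get_obs(); print(o["eef_pos"],o["eef_rot"], o["opening"],o["wrist_force"])
s=snap("scene","s9")
cv2.imwrite("pics/a9.png",cv2.resize(cv2.imread("pics/w9.png"),(784,588)))
cv2.imwrite("pics/b9.png",cv2.resize(cv2.imread("pics/s9.png")[140:240,250:370],None,fx=5,fy=5,interpolation=cv2.INTER_CUBIC))
for z in (.128,.183): print(proj(c,[.5445,-.2575,z])*1.4)
E
```

```text
[ 0.54354397 -0.24978516  0.26116297] [2.27462147e-05 9.95936387e-01 9.00594275e-02 1.10505572e-04] 1.0014638379583412 [-0.38402506 -0.04335953 -0.10109335]
[[403.89776165 288.1753955 ]]
[[406.80849732 318.36425124]]
```

View pics/a9.png

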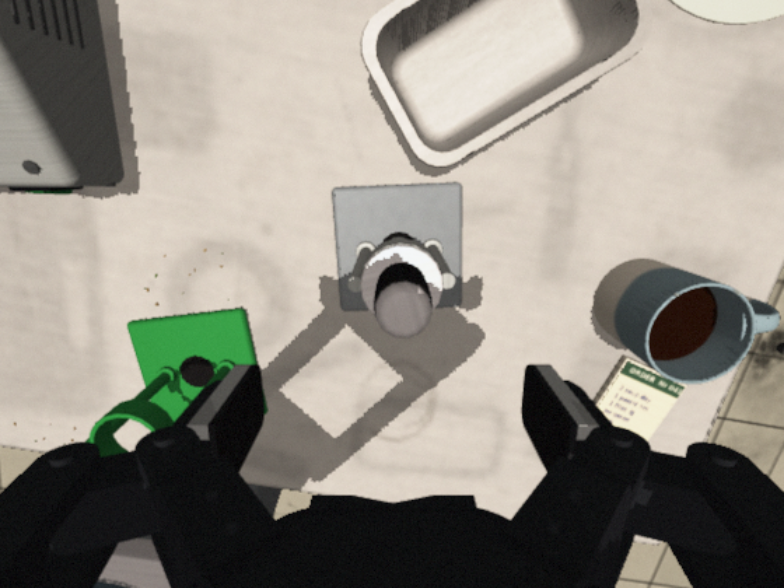

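View pics/b9.png

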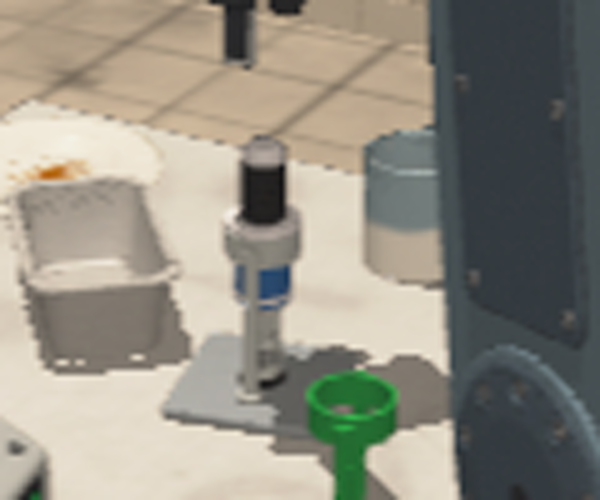

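```bash
python3 - <<'E'
from h import *
c=load("w9"); t=load("top0"); s=load("scene0"); s9=load("s9")
F=[ray(c,np.array(u)/1.4,.01) for u in [(332,187),(461,182),(465,307),(341,309)]]; F=np.array(F); print(F.round(4),F.mean(0))
print("cap w",ray(c,np.array([404,306.5])/1.4,.183),"ring w",ray(c,np.array([402,279])/1.4,.128))
print("tri cap w,t",tri([(c,np.array([404,306.5])/1.4),(t,(350.3,201.3))]))
capS=(250+264/5,140+151/5); ringS=(250+262/5,140+225/5)
print("tri cap w,t,s",tri([(c,np.array([404,306.5])/1.4),(t,(350.3,201.3)),(s9,capS)]),"w,s",tri([(c,np.array([404,306.5])/1.4),(s9,capS)]))
print("posts base w",ray(c,np.array([365,248])/1.4,.01),ray(c,np.array([434,247])/1.4,.01))
im=cv2.resize(cv2.imread("pics/w9.png")[120:250,220:350],None,fx=4.5,fy=4.5,interpolation=cv2.INTER_CUBIC); cv2.imwrite("pics/c9.png",im)
E
```

```text
[[ 0.588  -0.1914  0.01  ]
 [ 0.6112 -0.2962  0.01  ]
 [ 0.5054 -0.3239  0.01  ]
 [ 0.4835 -0.2145  0.01  ]] [ 0.54701441 -0.25652628  0.01      ]
cap w [ 0.55023374 -0.25501631  0.183     ] ring w [ 0.54995607 -0.2552963   0.128     ]
tri cap w,t [ 0.54555182 -0.25735865  0.16876802]
tri cap w,t,s [ 0.54587663 -0.25693595  0.17441429] w,s [ 0.54653459 -0.2564919   0.17475326]
posts base w [ 0.54221818 -0.22678369  0.01      ] [ 0.55376231 -0.28533775  0.01      ]
```

View pics/c9.png

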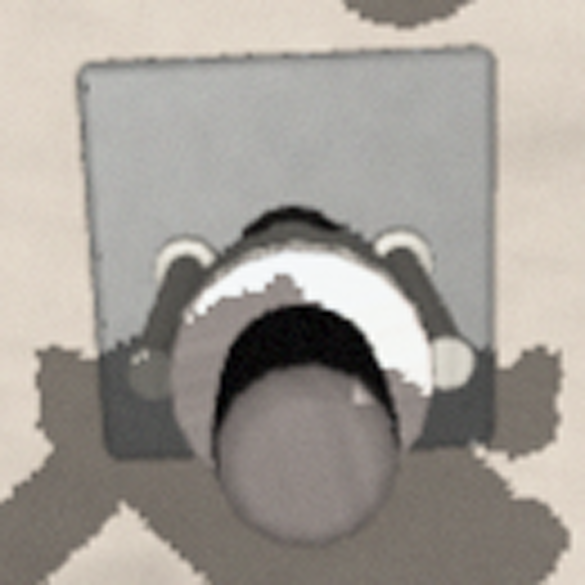

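The wrist view shows the end cap at (404,308), the ring below it and the posts clear of the finger paths. Combining the views puts the gun axis near (0.547, -0.256). I'll descend around the grip.

>>> {"op": "drive_tool", "data": {
  "deltas": [
    {"slide":[0.05,0.14,0],"delta_rot":[0,0,0],"hand":1},
    {"slide":[0,0,0.7],"delta_rot":[0,0,0],"hand":1},
    {"slide":[0,0,0.7],"delta_rot":[0,0,0],"hand":1},
    {"slide":[0,0,0.6],"delta_rot":[0,0,0],"hand":1},
    {"slide":[0,0,0.1],"delta_rot":[0,0,0],"hand":1}
  ]
}}

```text
time_s: 8.45
eef_pos: [0.5458, -0.2566, 0.1536]
eef_rot: [-0.001, 0.996, 0.089, -0.002]
wrist_force: [0.1, -0.6, 0.2]
opening: 1.002
```

```bash
python3 - <<'E'
from h import *
from bench import ctrl
c=snap("wrist","w10"); o=ctrl.get_obs(); print(o["eef_pos"],o["eef_rot"], o["opening"],o["wrist_force"])
s=snap("scene","s10")
cv2.imwrite("pics/a10.png",np.hstack([cv2.imread("pics/w10.png")[:,110:470],cv2.resize(cv2.imread("pics/s10.png")[140:224,260:348],None,fx=5,fy=5,interpolation=cv2.INTER_CUBIC)]))
E
```

```text
[ 0.546379   -0.2570123   0.15455315] [-8.83090426e-04  9.96006453e-01  8.92712090e-02 -1.00815242e-03] 1.002748527068309 [-0.59411254 -1.39147641 -1.03000382]
```

View pics/a10.png

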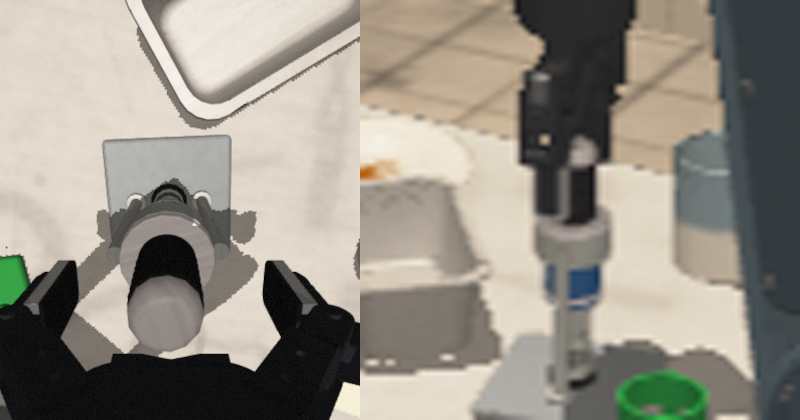

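```bash
python3 - <<'E'
from h import *
c=load("w10")
im=cv2.imread("pics/w10.png")[200:370,200:350]; cv2.imwrite("pics/b10.png",cv2.resize(im,None,fx=3.5,fy=3.5,interpolation=cv2.INTER_CUBIC))
print(ray(c,(275.5,311.5),.183)); T=np.array([.5464,-.257,.1545])
for z in (.183,.131): print(z,proj(c,[.547,-.2562,z]))
def circ(z,r,cx,cy):
    a=np.linspace(0,2*np.pi,60); return np.c_[cx+r*np.cos(a),cy+r*np.sin(a),0*a+z]
im=cv2.imread("pics/w10.png")
for z,r,col in ((.183,.0145,(255,0,255)),(.131,.025,(0,255,255)),(.010,.0,(0,255,0))):
    for u in proj(c,circ(z,r,.547,-.2562)): cv2.circle(im,(int(round(u[0])),int(round(u[1]))),0,col,-1)
cv2.imwrite("pics/b10.png",cv2.resize(im[200:370,200:350],None,fx=3.5,fy=3.5,interpolation=cv2.INTER_NEAREST))
E
```

```text
[ 0.55223337 -0.25467571  0.183     ]
0.183 [[277.18920642 324.85884917]]
0.131 [[278.41709682 260.21946463]]
```

View pics/b10.png

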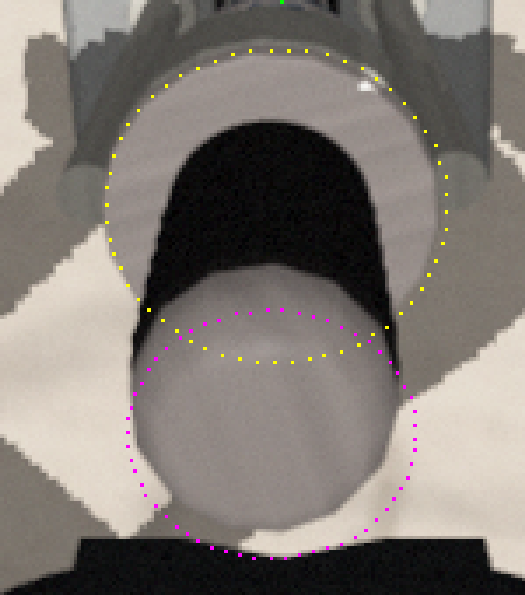

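The model shoulder circle fits within about 1 mm, so the fingers are around the grip. I'll nudge by 1.5 mm, settle and close.

>>> {"op": "drive_tool", "data": {
  "deltas": [
    {"slide":[0.03,-0.03,0.06],"delta_rot":[0,0,0],"hand":1},
    {"slide":[0,0,0],"delta_rot":[0,0,0],"hand":0},
    {"slide":[0,0,0],"delta_rot":[0,0,0],"hand":0},
    {"slide":[0,0,0],"delta_rot":[0,0,0],"hand":0},
    {"slide":[0,0,0],"delta_rot":[0,0,0],"hand":0}
  ]
}}

```text
time_s: 9.18
eef_pos: [0.5484, -0.2554, 0.1536]
eef_rot: [0.0, 0.996, 0.089, 0.0]
wrist_force: [-0.8, 2.0, 4.2]
opening: 0.334
```

```bash
python3 - <<'E'
from h import *
from bench import ctrl
c=snap("wrist","w11"); o=ctrl.get_obs(); print(o["eef_pos"],o["eef_rot"], o["opening"],o["wrist_force"])
cv2.imwrite("pics/a11.png",cv2.resize(cv2.imread("pics/w11.png")[180:380,180:380],None,fx=3,fy=3,interpolation=cv2.INTER_CUBIC))
E
```

```text
[ 0.54836889 -0.25546065  0.15358901] [1.06222488e-04 9.95993131e-01 8.94294400e-02 2.18040769e-04] 0.3380295342283777 [-1.05574384  2.36852013  5.22136963]
```

View pics/a11.png

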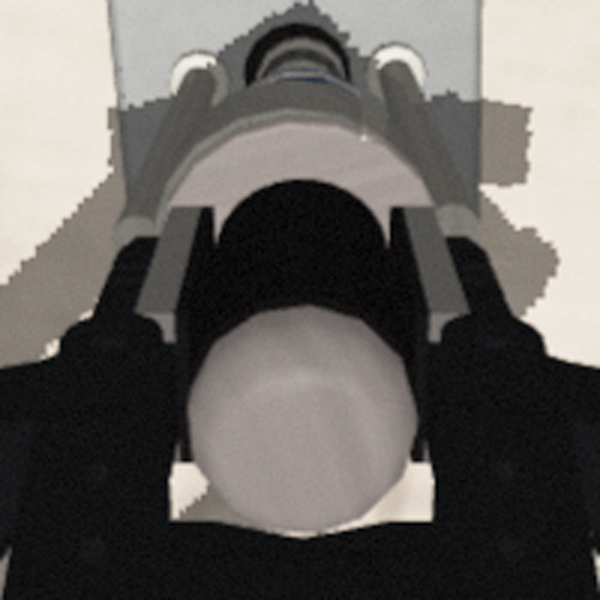

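>>> {"op": "drive_tool", "data": {
  "deltas": [
    {"slide":[0,0,-0.3],"delta_rot":[0,0,0],"hand":0},
    {"slide":[0,0,-0.5],"delta_rot":[0,0,0],"hand":0},
    {"slide":[0,0,-0.6],"delta_rot":[0,0,0],"hand":0},
    {"slide":[0,0,-0.7],"delta_rot":[0,0,0],"hand":0},
    {"slide":[0,0,-0.7],"delta_rot":[0,0,0],"hand":0}
  ]
}}

```text
time_s: 9.85
eef_pos: [0.5478, -0.2554, 0.2941]
eef_rot: [-0.0, 0.996, 0.089, -0.0]
wrist_force: [-0.2, -0.1, -3.6]
opening: 0.337
```

```bash
python3 - <<'E'
from h import *
from bench import ctrl
c=snap("wrist","w12"); o=ctrl.get_obs(); print(o["eef_pos"],o["eef_rot"], o["opening"],o["wrist_force"],o["q"])
s=snap("scene","s12")
cv2.imwrite("pics/a12.png",np.hstack([cv2.imread("pics/w12.png")[:,110:470],cv2.resize(cv2.imread("pics/s12.png")[80:220,260:400],None,fx=3,fy=3,interpolation=cv2.INTER_CUBIC)]))
E
```

```text
[ 0.54962316 -0.25661011  0.30008409] [0.0025904  0.99598969 0.08938624 0.00281563] 0.3368497705745468 [ 1.11610452 -1.06544887  1.85673845] [-6.32166957e-01  2.08801048e-01  1.47267836e+00 -1.70175179e-04
  1.45246318e+00  7.59636099e-01]
```

View pics/a12.png

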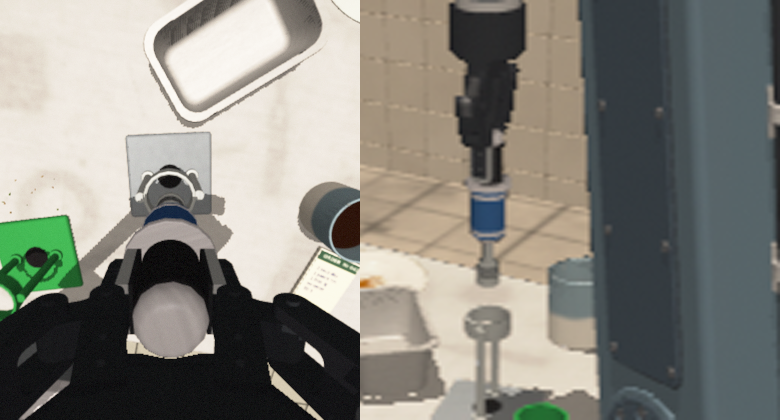

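The gun is clear of its stand and gripped along the tool. I'll carry it in front of the nipple, then tilt 30° about tool y.

>>> {"op": "drive_tool", "data": {
  "deltas": [
    {"slide":[-0.1,-0.9,-0.1],"delta_rot":[0,0,0],"hand":0},
    {"slide":[-0.1,-0.9,-0.1],"delta_rot":[0,0,0],"hand":0},
    {"slide":[-0.1,-0.9,-0.1],"delta_rot":[0,0,0],"hand":0},
    {"slide":[-0.1,-0.9,-0.1],"delta_rot":[0,0,0],"hand":0},
    {"slide":[-0.1,-0.9,0],"delta_rot":[0,0,0],"hand":0}
  ]
}}

```text
time_s: 10.58
eef_pos: [0.4825, -0.0371, 0.3117]
eef_rot: [-0.0, 0.996, 0.089, -0.001]
wrist_force: [1.1, -0.1, -3.4]
opening: 0.338
```

>>> {"op": "drive_tool", "data": {
  "deltas": [
    {"slide":[-0.1,-0.9,0],"delta_rot":[0,0,0],"hand":0},
    {"slide":[-0.1,-0.8,0],"delta_rot":[0,0,0],"hand":0},
    {"slide":[0,0,0],"delta_rot":[0,0.0556,0],"hand":0},
    {"slide":[0,0,0],"delta_rot":[0,0.0556,0],"hand":0},
    {"slide":[0,0,0],"delta_rot":[0,0.0556,0],"hand":0}
  ]
}}

```text
time_s: 11.2
eef_pos: [0.4578, 0.0439, 0.3114]
eef_rot: [-0.023, 0.962, 0.087, 0.259]
wrist_force: [-0.7, 0.4, -2.5]
opening: 0.338
```

>>> {"op": "drive_tool", "data": {
  "deltas": [
    {"slide":[0,0,0],"delta_rot":[0,0,0],"hand":0},
    {"slide":[0,0,0],"delta_rot":[0,0,0],"hand":0},
    {"slide":[0,0,0],"delta_rot":[0,0,0],"hand":0},
    {"slide":[0,0,0],"delta_rot":[0,0,0],"hand":0},
    {"slide":[0,0,0],"delta_rot":[0,0,0],"hand":0}
  ]
}}

```text
time_s: 11.82
eef_pos: [0.4589, 0.0434, 0.313]
eef_rot: [-0.023, 0.962, 0.087, 0.257]
wrist_force: [0.4, -0.0, -3.2]
opening: 0.336
```

```bash
cat >> h.py <<'E'
PSI=.1727
N=np.array([-.5*np.cos(PSI),-.5*np.sin(PSI),.8660254])
def status():
    from bench import ctrl
    o=ctrl.get_obs(); q=o["eef_rot"]; R=Rn.from_quat([q[1],q[2],q[3],q[0]]).as_matrix()
    print("t",round(o["time_s"],2),"tcp",o["eef_pos"].round(4),"open",round(o["opening"],3),"F",o["wrist_force"].round(1))
    print("axis err",np.degrees(np.arccos(-R[:,2]@N)).round(2),"R",R.round(4).tolist(),"q",o["q"].round(2))
    print("nipple axis in tool",(R.T@N).round(4))
    return o["eef_pos"],R
E
python3 - <<'E'
from h import *
c=snap("wrist","w13"); s=snap("scene","s13"); p,R=status()
cv2.imwrite("pics/a13.png",cv2.resize(cv2.imread("pics/w13.png"),(784,588)))
cv2.imwrite("pics/b13.png",cv2.resize(cv2.imread("pics/s13.png")[120:270,170:320],None,fx=4,fy=4,interpolation=cv2.INTER_CUBIC))
E
```

```text
t 11.93 tcp [0.4587 0.0434 0.3129] open 0.334 F [-0.1 -0.2 -3. ]
axis err 0.2 R [[0.8523, 0.1783, 0.4917], [0.1543, -0.984, 0.0893], [0.4998, -0.0002, -0.8662]] q [-0.33 -0.52  2.16  0.29  1.06  0.97]
nipple axis in tool [-2.0e-04 -3.5e-03 -1.0e+00]
```

View pics/a13.png

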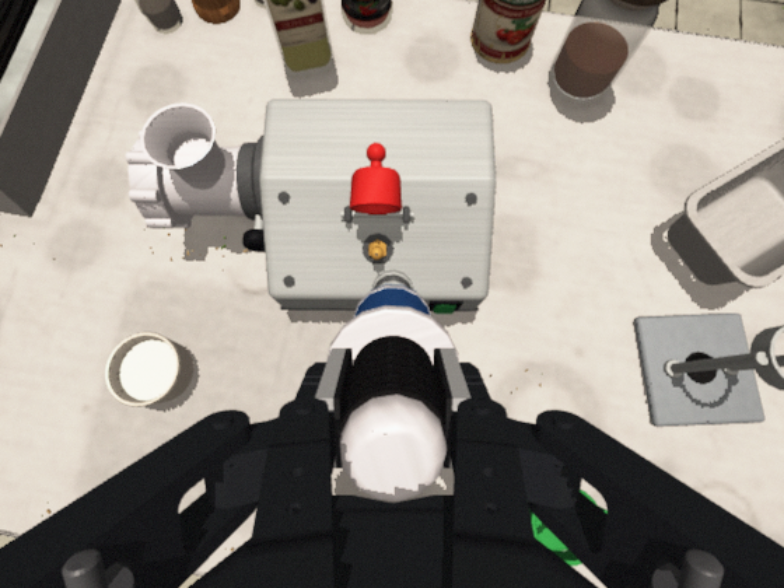

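View pics/b13.png

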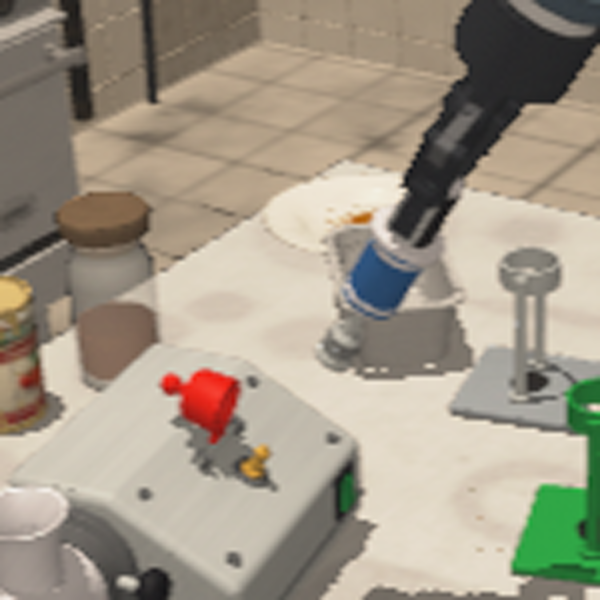

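```bash
python3 - <<'E'
from h import *
c=load("w13"); p,R=status()
im=cv2.imread("pics/w13.png"); k=3
x0,y0,x1,y1=200,140,360,370
big=cv2.resize(im[y0:y1,x0:x1],None,fx=k,fy=k,interpolation=cv2.INTER_CUBIC)
def circ(z,r,xo=0):
    a=np.linspace(0,2*np.pi,90); return (np.c_[xo+r*np.cos(a),r*np.sin(a),0*a+z]@R.T)+p
d=.0286
for z,r,col in ((d-.006,.025,(0,255,255)),(d,.025,(0,255,255)),(d-.058,.0145,(255,0,255)),(d+.053,.019,(0,255,0)),(d+.110,.013,(255,255,0)),(d+.09,.013,(255,255,0))):
    for u in proj(c,circ(z,r)): cv2.circle(big,(int(round((u[0]+.5-x0)*k)),int(round((u[1]+.5-y0)*k))),1,col,-1)
B=np.array([.573,.0757,.1183]); print(proj(c,B)*1.4, proj(c,[.570,.0752,.1231])*1.4)
cv2.imwrite("pics/c13.png",big)
E
```

```text
t 11.93 tcp [0.4587 0.0434 0.3129] open 0.334 F [-0.1 -0.2 -3. ]
axis err 0.2 R [[0.8523, 0.1783, 0.4917], [0.1543, -0.984, 0.0893], [0.4998, -0.0002, -0.8662]] q [-0.33 -0.52  2.16  0.29  1.06  0.97]
nipple axis in tool [-2.0e-04 -3.5e-03 -1.0e+00]
[[377.07028772 250.44385122]] [[376.78495507 252.05438336]]
```

View pics/c13.png

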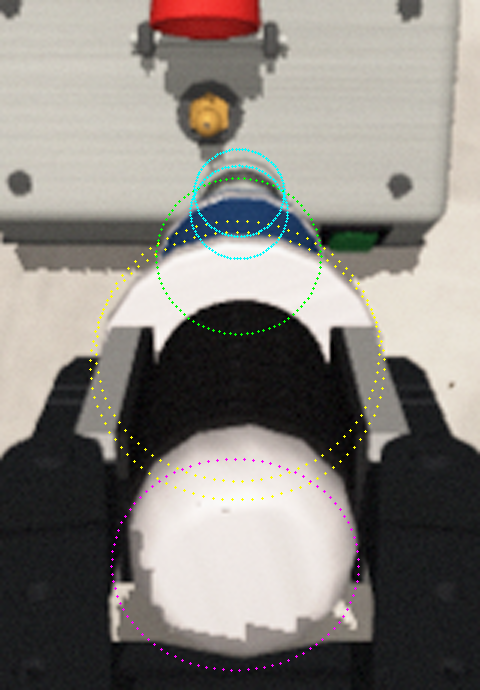

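```bash
python3 - <<'E'
from h import *
p,R=status()
def over(cn,x0,y0,x1,y1,k,out,xo=0,tilt=0,dz=0):
    c=load(cn); im=cv2.imread(f"pics/{cn}.png")
    big=cv2.resize(im[y0:y1,x0:x1],None,fx=k,fy=k,interpolation=cv2.INTER_CUBIC)
    a=np.linspace(0,2*np.pi,120)
    for z,r,col in ((d-.006,.025,(0,255,255)),(d,.025,(0,255,255)),(d-.058,.0145,(255,0,255)),(d+.053,.019,(0,255,0)),(d+.110,.013,(255,0,255)),(d+.09,.013,(255,255,0))):
        X=(np.c_[xo+r*np.cos(a),r*np.sin(a),0*a+z]@R.T)+p
        for u in proj(c,X): cv2.circle(big,(int(round((u[0]+.5-x0)*k)),int(round((u[1]+.5-y0)*k))),0,col,-1)
    cv2.imwrite(out,big); return big
d=.0286
over("s13",235,160,290,220,10,"pics/d13.png"); over("w13",225,185,335,250,7,"pics/e13.png")
E
```

```text
t 11.93 tcp [0.4587 0.0434 0.3129] open 0.334 F [-0.1 -0.2 -3. ]
axis err 0.2 R [[0.8523, 0.1783, 0.4917], [0.1543, -0.984, 0.0893], [0.4998, -0.0002, -0.8662]] q [-0.33 -0.52  2.16  0.29  1.06  0.97]
nipple axis in tool [-2.0e-04 -3.5e-03 -1.0e+00]
```

View pics/d13.png

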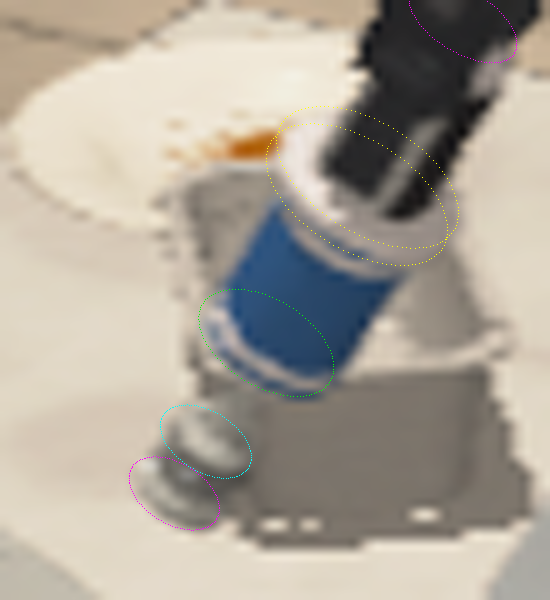

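View pics/e13.png

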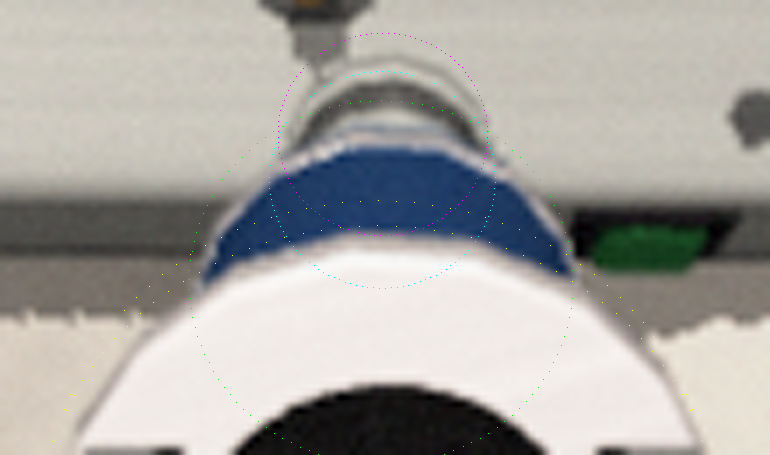

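The tool axis is within 0.2° of the nipple axis. The scene overlay agrees with the gun sitting straight in the fingers. I'll approach until the mouth is about 12 mm from the ball head.

>>> {"op": "drive_tool", "data": {
  "deltas": [
    {"slide":[0.07,-0.12,0],"delta_rot":[0,0,0],"hand":0},
    {"slide":[0.07,-0.12,0.4],"delta_rot":[0,0,0],"hand":0},
    {"slide":[0,0,0.6],"delta_rot":[0,0,0],"hand":0},
    {"slide":[0,0,0.44],"delta_rot":[0,0,0],"hand":0},
    {"slide":[0,0,0],"delta_rot":[0,0,0],"hand":0}
  ]
}}

```text
time_s: 12.55
eef_pos: [0.4971, 0.0634, 0.2523]
eef_rot: [-0.024, 0.962, 0.087, 0.256]
wrist_force: [0.5, 0.2, -3.5]
opening: 0.333
```

```bash
python3 - <<'E'
from h import *
c=snap("wrist","w14"); s=snap("scene","s14"); t=snap("top","t14"); p,R=status()
print("B in tool",(R.T@(np.array([.5735,.0757,.1183])-p)).round(4))
A=cv2.resize(cv2.imread("pics/w14.png")[120:260,220:340],(480,560),interpolation=cv2.INTER_CUBIC)
cv2.imwrite("pics/a14.png",A)
cv2.imwrite("pics/b14.png",cv2.resize(cv2.imread("pics/s14.png")[180:255,200:290],None,fx=8,fy=8,interpolation=cv2.INTER_CUBIC))
E
```

```text
t 12.7 tcp [0.4981 0.0627 0.2553] open 0.334 F [ 0.1  0.  -2.7]
axis err 0.19 R [[0.8513, 0.1782, 0.4936], [0.1544, -0.984, 0.089], [0.5015, 0.0004, -0.8651]] q [-0.24 -0.34  2.16  0.27  0.85  1.02]
nipple axis in tool [ 0.0018 -0.0028 -1.    ]
B in tool [-0.0025  0.0006  0.1569]
```

View pics/a14.png

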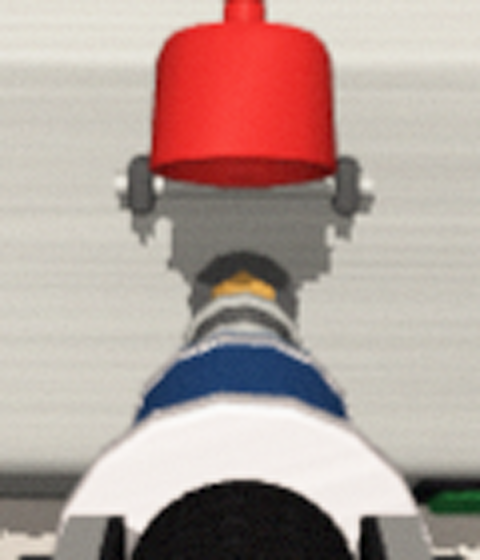

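View pics/b14.png

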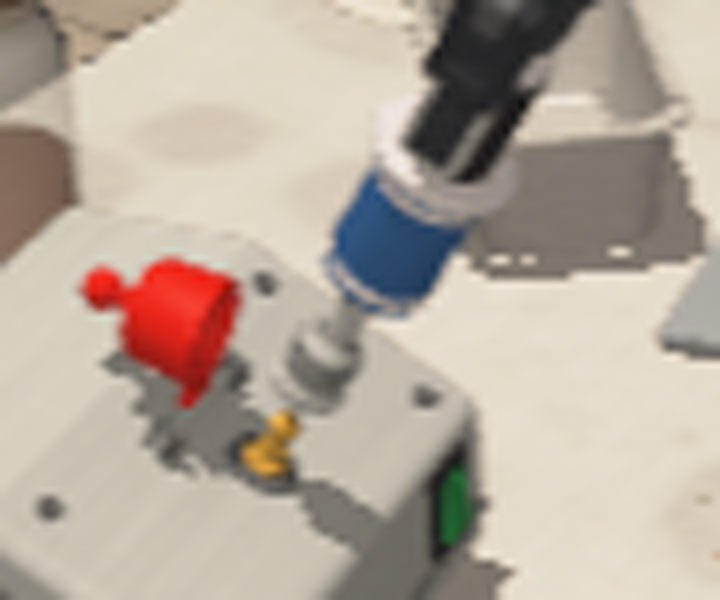

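In the wrist view the coupler (242) and nipple (243) share a column. In the scene view the extended gun axis passes within about 1 mm of the ball head. I'll advance slowly.

>>> {"op": "drive_tool", "data": {
  "deltas": [
    {"slide":[0,0,0.09],"delta_rot":[0,0,0],"hand":0},
    {"slide":[0,0,0.09],"delta_rot":[0,0,0],"hand":0},
    {"slide":[0,0,0.09],"delta_rot":[0,0,0],"hand":0},
    {"slide":[0,0,0.09],"delta_rot":[0,0,0],"hand":0},
    {"slide":[0,0,0.04],"delta_rot":[0,0,0],"hand":0}
  ]
}}

```text
time_s: 13.32
eef_pos: [0.5076, 0.0645, 0.2363]
eef_rot: [-0.023, 0.962, 0.086, 0.258]
wrist_force: [-0.0, -0.0, -3.0]
opening: 0.335
```

```bash
python3 - <<'E'
from h import *
c=snap("wrist","w15"); s=snap("scene","s15"); p,R=status()
from bench import ctrl
print("F tool",(R.T@(ctrl.get_obs()["wrist_force"]-[0,0,-3])).round(1),"B in tool",(R.T@(np.array([.5735,.0757,.1183])-p)).round(4))
A=cv2.resize(cv2.imread("pics/w15.png")[120:260,220:340],(360,420),interpolation=cv2.INTER_CUBIC)
B=cv2.resize(cv2.imread("pics/s15.png")[190:250,210:270],(420,420),interpolation=cv2.INTER_CUBIC)
cv2.imwrite("pics/a15.png",np.hstack([A,B]))
E
```

```text
t 13.43 tcp [0.5076 0.0644 0.2364] open 0.343 F [-0.2 -0.4 -4. ]
axis err 0.19 R [[0.8523, 0.178, 0.4917], [0.1541, -0.984, 0.0892], [0.4998, -0.0003, -0.8662]] q [-0.23 -0.28  2.16  0.28  0.79  1.01]
nipple axis in tool [-3.0e-04 -3.4e-03 -1.0e+00]
F tool [-0.7  0.4  0.7] B in tool [-0.0011  0.0007  0.1357]
```

View pics/a15.png

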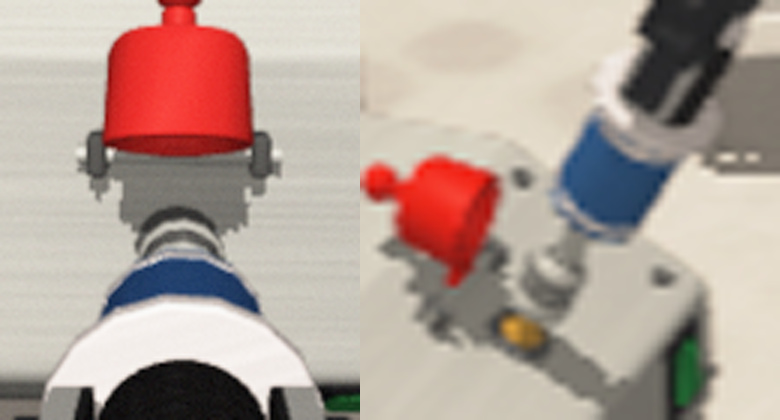

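The ball head is inside the bell mouth with no side force. I'll push on to snap it home.

>>> {"op": "drive_tool", "data": {
  "deltas": [
    {"slide":[0,0,0.05],"delta_rot":[0,0,0],"hand":0},
    {"slide":[0,0,0.05],"delta_rot":[0,0,0],"hand":0},
    {"slide":[0,0,0.05],"delta_rot":[0,0,0],"hand":0},
    {"slide":[0,0,0.05],"delta_rot":[0,0,0],"hand":0},
    {"slide":[0,0,0.0],"delta_rot":[0,0,0],"hand":0}
  ]
}}

```text
time_s: 14.05
eef_pos: [0.512, 0.0655, 0.2269]
eef_rot: [-0.024, 0.962, 0.086, 0.257]
wrist_force: [3.2, 2.2, -9.7]
opening: 0.338
```

```bash
python3 - <<'E'
from h import *
c=snap("wrist","w16"); s=snap("scene","s16"); p,R=status()
from bench import ctrl
print("F tool",(R.T@(ctrl.get_obs()["wrist_force"]-[0,0,-3])).round(1),"B in tool",(R.T@(np.array([.5735,.0757,.1183])-p)).round(4))
A=cv2.resize(cv2.imread("pics/w16.png")[120:260,220:340],(360,420),interpolation=cv2.INTER_CUBIC)
B=cv2.resize(cv2.imread("pics/s16.png")[190:250,210:270],(420,420),interpolation=cv2.INTER_CUBIC)
cv2.imwrite("pics/a16.png",np.hstack([A,B]))
E
```

```text
t 14.15 tcp [0.5121 0.0655 0.227 ] open 0.339 F [  4.    3.1 -10.6]
axis err 0.24 R [[0.8529, 0.178, 0.4907], [0.1538, -0.984, 0.0896], [0.4989, -0.001, -0.8667]] q [-0.22 -0.25  2.16  0.28  0.77  1.01]
nipple axis in tool [-0.0013 -0.004  -1.    ]
F tool [ 0.1 -2.3  8.8] B in tool [-0.0003  0.001   0.1253]
```

View pics/a16.png

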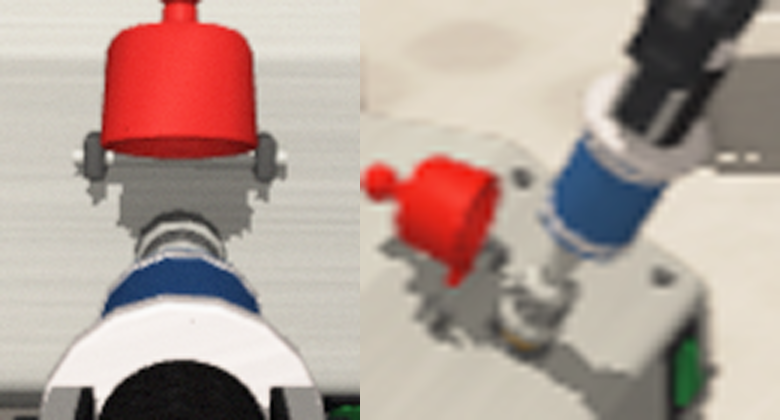

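The tool is being pulled in with about 9 N, so the jaws have snapped over the ball head. I'll let it settle, then press the nozzle in.

>>> {"op": "drive_tool", "data": {
  "deltas": [
    {"slide":[0,0,0],"delta_rot":[0,0,0],"hand":0},
    {"slide":[0,0,0],"delta_rot":[0,0,0],"hand":0},
    {"slide":[0,-0.01,0.04],"delta_rot":[0,0,0],"hand":0},
    {"slide":[0,0,0],"delta_rot":[0,0,0],"hand":0},
    {"slide":[0,0,0],"delta_rot":[0,0,0],"hand":0}
  ]
}}

```text
time_s: 14.78
eef_pos: [0.5134, 0.066, 0.2265]
eef_rot: [-0.023, 0.962, 0.086, 0.258]
wrist_force: [-0.5, 1.0, -7.5]
opening: 0.337
```

```bash
python3 - <<'E'
from h import *
p,R=status()
from bench import ctrl
print("F tool",(R.T@(ctrl.get_obs()["wrist_force"]-[0,0,-3])).round(1),"B in tool",(R.T@(np.array([.5735,.0757,.1183])-p)).round(4))
E
```

```text
t 14.78 tcp [0.5134 0.066  0.2265] open 0.337 F [-0.5  1.  -7.5]
axis err 0.18 R [[0.852, 0.1781, 0.4922], [0.1543, -0.984, 0.0891], [0.5002, 0.0001, -0.8659]] q [-0.22 -0.25  2.16  0.28  0.76  1.01]
nipple axis in tool [ 3.0e-04 -3.1e-03 -1.0e+00]
F tool [-2.5 -1.1  3.7] B in tool [-0.0014  0.0011  0.1241]
```

>>> {"op": "drive_tool", "data": {
  "deltas": [
    {"slide":[0,0,0.06],"delta_rot":[0,0,0],"hand":0},
    {"slide":[0,0,0.06],"delta_rot":[0,0,0],"hand":0},
    {"slide":[0,0,0.04],"delta_rot":[0,0,0],"hand":0},
    {"slide":[0,0,0],"delta_rot":[0,0,0],"hand":0},
    {"slide":[0,0,0],"delta_rot":[0,0,0],"hand":0}
  ]
}}

```text
time_s: 15.4
eef_pos: [0.5178, 0.0667, 0.2208]
eef_rot: [-0.023, 0.962, 0.087, 0.258]
wrist_force: [-11.4, -0.4, 5.7]
opening: 0.333
```

```bash
python3 - <<'E'
from h import *
c=snap("wrist","w17"); s=snap("scene","s17"); p,R=status()
from bench import ctrl
print("F tool",(R.T@(ctrl.get_obs()["wrist_force"]-[0,0,-3])).round(1),"B in tool",(R.T@(np.array([.5735,.0757,.1183])-p)).round(4))
A=cv2.resize(cv2.imread("pics/w17.png")[120:260,220:340],(360,420),interpolation=cv2.INTER_CUBIC)
B=cv2.resize(cv2.imread("pics/s17.png")[190:250,210:270],(420,420),interpolation=cv2.INTER_CUBIC)
cv2.imwrite("pics/a17.png",np.hstack([A,B]))
E
```

```text
t 15.5 tcp [0.5177 0.0667 0.2208] open 0.337 F [-10.8   1.4   5.7]
axis err 0.19 R [[0.8513, 0.1788, 0.4933], [0.155, -0.9839, 0.089], [0.5012, 0.0007, -0.8653]] q [-0.21 -0.23  2.16  0.29  0.74  1.01]
nipple axis in tool [ 0.0014 -0.0029 -1.    ]
F tool [ -4.6  -3.3 -12.7] B in tool [-0.0025  0.001   0.117 ]
```

View pics/a17.png

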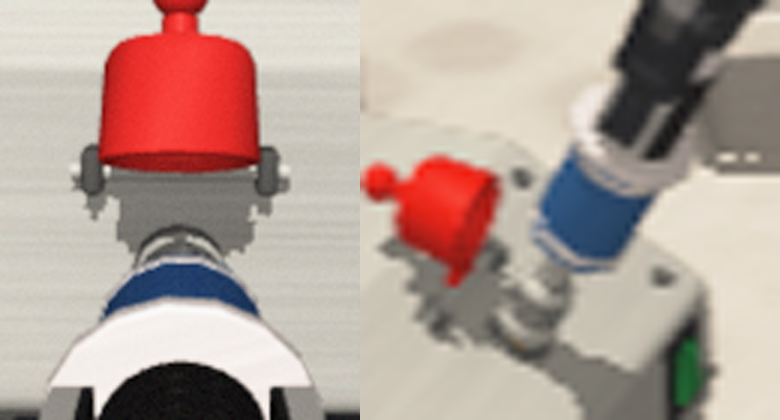

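Axial force is 12.7 N, so by the spring data the nozzle is about 7 mm in. I'll press on by 6–7 mm and relieve the side force.

>>> {"op": "drive_tool", "data": {
  "deltas": [
    {"slide":[-0.02,-0.02,0.04],"delta_rot":[0,0,0],"hand":0},
    {"slide":[-0.01,0,0.04],"delta_rot":[0,0,0],"hand":0},
    {"slide":[0,0,0.04],"delta_rot":[0,0,0],"hand":0},
    {"slide":[0,0,0],"delta_rot":[0,0,0],"hand":0},
    {"slide":[0,0,0],"delta_rot":[0,0,0],"hand":0}
  ]
}}

```text
time_s: 16.12
eef_pos: [0.52, 0.0675, 0.2158]
eef_rot: [-0.022, 0.962, 0.087, 0.259]
wrist_force: [-12.3, -1.8, 8.1]
opening: 0.333
```

```bash
python3 - <<'E'
from h import *
c=snap("wrist","w18"); s=snap("scene","s18"); p,R=status()
from bench import ctrl
print("F tool",(R.T@(ctrl.get_obs()["wrist_force"]-[0,0,-3])).round(1),"B in tool",(R.T@(np.array([.5735,.0757,.1183])-p)).round(4))
A=cv2.resize(cv2.imread("pics/w18.png")[120:260,220:340],(360,420),interpolation=cv2.INTER_CUBIC)
B=cv2.resize(cv2.imread("pics/s18.png")[190:250,210:270],(420,420),interpolation=cv2.INTER_CUBIC)
cv2.imwrite("pics/a18.png",np.hstack([A,B]))
E
```

```text
t 16.23 tcp [0.52   0.0675 0.2158] open 0.335 F [-12.1  -1.8   7.2]
axis err 0.21 R [[0.8503, 0.1783, 0.4952], [0.1551, -0.984, 0.088], [0.5029, 0.002, -0.8643]] q [-0.21 -0.22  2.16  0.29  0.73  1.01]
nipple axis in tool [ 0.0034 -0.0015 -1.    ]
F tool [ -5.5  -0.4 -15. ] B in tool [-0.0023  0.0013  0.1115]
```

View pics/a18.png

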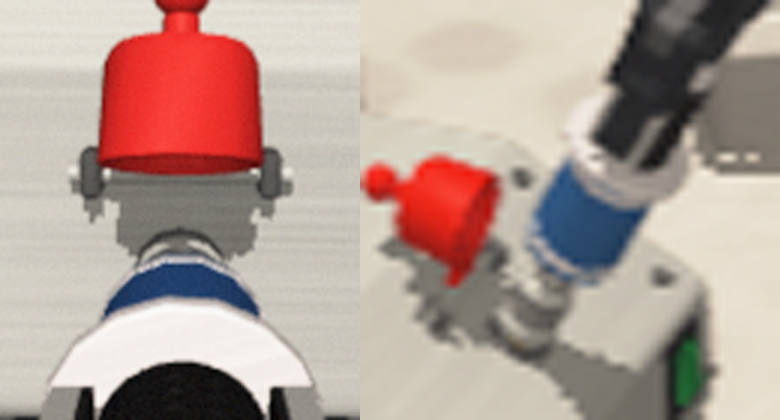

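By force and by travel the nozzle is about 12 mm in. I'll relieve the remaining 5 N side force, check, and then hand in.

>>> {"op": "drive_tool", "data": {
  "deltas": [
    {"slide":[-0.02,0,0],"delta_rot":[0,0,0],"hand":0},
    {"slide":[-0.02,0,0.01],"delta_rot":[0,0,0],"hand":0},
    {"slide":[0,0,0],"delta_rot":[0,0,0],"hand":0},
    {"slide":[0,0,0],"delta_rot":[0,0,0],"hand":0},
    {"slide":[0,0,0],"delta_rot":[0,0,0],"hand":0}
  ]
}}

```text
time_s: 16.85
eef_pos: [0.5192, 0.0673, 0.2152]
eef_rot: [-0.022, 0.961, 0.087, 0.26]
wrist_force: [-9.7, -0.2, 9.0]
opening: 0.337
```

```bash
python3 - <<'E'
from h import *
c=snap("wrist","w19"); s=snap("scene","s19"); p,R=status()
from bench import ctrl
print("F tool",(R.T@(ctrl.get_obs()["wrist_force"]-[0,0,-3])).round(1),"B in tool",(R.T@(np.array([.5735,.0757,.1183])-p)).round(4))
A=cv2.imread("pics/w19.png")[:420,140:420]
B=cv2.resize(cv2.imread("pics/s19.png")[180:250,205:285],(480,420),interpolation=cv2.INTER_CUBIC)
cv2.imwrite("pics/a19.png",np.hstack([A,B]))
E
```

```text
t 16.95 tcp [0.5192 0.0673 0.2152] open 0.338 F [-10.7  -0.9   9.3]
axis err 0.32 R [[0.8493, 0.178, 0.4969], [0.1548, -0.984, 0.088], [0.5047, 0.0022, -0.8633]] q [-0.21 -0.22  2.16  0.29  0.72  1.01]
nipple axis in tool [ 0.0054 -0.0013 -1.    ]
F tool [ -3.   -0.9 -16. ] B in tool [-0.0015  0.0012  0.1113]
```

View pics/a19.png

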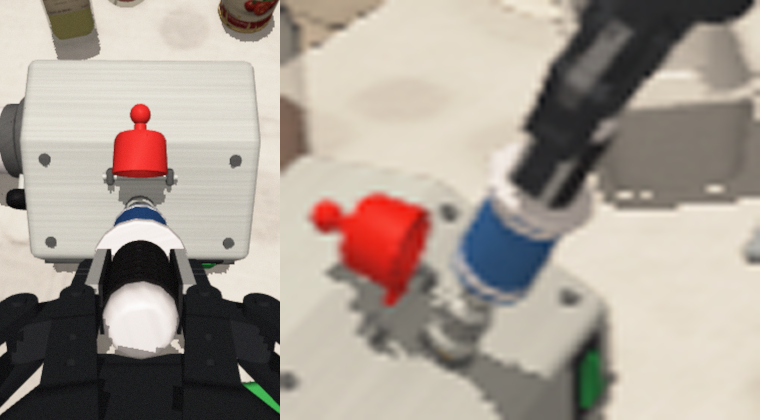

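Axial force is 16 N, side force 3 N, and the tool is 0.3° off the nipple axis. The cap is still right back and the gun is seated and gripped. Handing in.

```bash
python3 -c "
from bench import ctrl
print(ctrl.hand_in())
o=ctrl.get_obs(); print(o['time_s'],o['wrist_force'],o['opening'],o['eef_pos'])"
```

```text
the job is handed in; nothing more can be done
None
the job is handed in; nothing more can be done
```

I flipped the dust cap back, took the gun from its stand, snapped the coupler onto the nipple and handed in with the gun gripped and pressed, at about 17 s of the 51 s. No verdict was reported, so the result rests on my last checks.

- **Dust cap:** it slipped out of the fingers at about 54° while I was turning it by the knob. I finished by pushing it over with the fingers shut. It then measured about 1.7 rad, from the camera images, and looked unchanged in the last picture.
- **Coupling:** the jaws pulled the tool in with about 9 N when they snapped on, and in the pictures the coupler sits over the ball head. The tool is 0.3° off the nipple's axis. I could not measure the 3 mm seat distance directly.
- **Nozzle:** it is held in by about 12–13 mm of 16. The axial force of 15–16 N and about 12 mm of travel agree on this.
- **Grip:** the finger opening held steady at 0.34, which fits the 30 mm grip.
- **Bystanders:** I saw no contact with the mug, order pad, ramekin or insert pan, but did not re-measure their places at the end.
- **Disagreements:** the cameras differed by 3–5 mm on the positions of the gun and nipple, so I did the final alignment by the pictures and the forces. A side force of about 3 N was left at the end.

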